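# Close the sloping mould press and tighten its latches crisscross

### The job

Close the cover of the mould press down onto the rubber mould, then tighten its four quarter-turn latches (clockwise) evenly, in crisscross order and in two passes: first turn each about half-way, going from one corner to the opposite corner and then to the other two, then go round crisscross again and turn each fully home against its stop, so that its bar, which lay across the slope, points straight up the slope. Start no latch on its second turn until all four have had the first, leave the cover shut, and leave the rubber block, screwdriver and wax lying near the press alone.

Things in the scene. Friction and masses are not known exactly. Their poses are not given: they have to be found in the camera images.
- press: The mould press, fixed to the bench: a wooden stand with 190x190 mm foot whose steel and aluminium bed slopes 25 degrees, rising to the robot's right (give or take 17 degrees of yaw), so it faces up and to the left. Origin: centre of the underside of the foot; +x runs from the low (left) edge to the high (right) edge, +y away from the robot, z up.
- cover (a joint): Opening angle of the aluminium cover plate (160x160x8 mm), hinged along its upper (right) edge. 0 = closed, lying on the mould frame; grows as the cover lifts; starts standing open at 0.95 to 1.4. The stiff hinge keeps it where it is left; about 5 N at the tab moves it.
- cover_hinge (a point): Middle of the cover's hinge line. Axes move with the cover: -x from the hinge to the free edge and tab, y along the hinge line (away from the robot), z out of the cover's outer face (the face with the latches). Closed, this z leans 25 degrees from vertical, toward the robot's left (the press's -x). Opening turns the cover by +angle about y.
- cover_tab (a point): The tongue in the middle of the cover's free edge (44 mm wide, sticks out 33 mm, 8 mm thick) by which it is pushed shut: this point is on its outer face, 10 mm from its end, 187 mm from the hinge line and 8 mm above it along z. Axes as those of cover_hinge. With the cover closed there is nothing within 10 mm below the tongue.
- latch_low_far (a joint): Turn of the low far latch, clockwise seen looking onto the cover: 0 = loose (bar lies across the slope, level, pointing away from the robot), 0.8 = half-way (bar slanting), 1.6 = stop, home (bar in line with the slope, pointing up it). Starts at 0 to 0.2. Friction holds it wherever it is left (0.08 N m).
- latch_low_far_grip (a point): The low far latch (lower edge, at the robot's left, on the side away from the robot): a dark steel bar, 40 mm long, 10 thick, 12 to 38 mm above the cover, on a 15 mm stem. Point on its turning axis, 26 mm above the cover's outer face. y along the bar, x across its thickness (grip it so), z along the axis, out of the cover. The four form a 110 mm square on the cover.
- latch_low_near (a joint): Turn of the low near latch, clockwise seen looking onto the cover: 0 = loose (bar lies across the slope, level, pointing away from the robot), 0.8 = half-way (bar slanting), 1.6 = stop, home (bar in line with the slope, pointing up it). Starts at 0 to 0.2. Friction holds it wherever it is left (0.08 N m).
- latch_low_near_grip (a point): The low near latch (lower edge, at the robot's left, on the side near the robot): a dark steel bar, 40 mm long, 10 thick, 12 to 38 mm above the cover, on a 15 mm stem. Point on its turning axis, 26 mm above the cover's outer face. y along the bar, x across its thickness (grip it so), z along the axis, out of the cover. The four form a 110 mm square on the cover.
- latch_high_far (a joint): Turn of the high far latch, clockwise seen looking onto the cover: 0 = loose (bar lies across the slope, level, pointing away from the robot), 0.8 = half-way (bar slanting), 1.6 = stop, home (bar in line with the slope, pointing up it). Starts at 0 to 0.2. Friction holds it wherever it is left (0.08 N m).
- latch_high_far_grip (a point): The high far latch (upper, hinged edge, at the robot's right, on the side away from the robot): a dark steel bar, 40 mm long, 10 thick, 12 to 38 mm above the cover, on a 15 mm stem. Point on its turning axis, 26 mm above the cover's outer face. y along the bar, x across its thickness (grip it so), z along the axis, out of the cover. The four form a 110 mm square on the cover.
- latch_high_near (a joint): Turn of the high near latch, clockwise seen looking onto the cover: 0 = loose (bar lies across the slope, level, pointing away from the robot), 0.8 = half-way (bar slanting), 1.6 = stop, home (bar in line with the slope, pointing up it). Starts at 0 to 0.2. Friction holds it wherever it is left (0.08 N m).
- latch_high_near_grip (a point): The high near latch (upper, hinged edge, at the robot's right, on the side near the robot): a dark steel bar, 40 mm long, 10 thick, 12 to 38 mm above the cover, on a 15 mm stem. Point on its turning axis, 26 mm above the cover's outer face. y along the bar, x across its thickness (grip it so), z along the axis, out of the cover. The four form a 110 mm square on the cover.
- spare_block: a black rubber bench block, 60x60x22 mm, loose, on the bench to the left of the press, by its low edge; a bystander, leave it where it is. Origin: centre of its underside.
- screwdriver: an orange-handled screwdriver, 157 mm long, 20 mm thick, loose, on the bench on the far side of the press; a bystander, leave it where it is. Origin: centre of its underside.
- wax_lump: a yellow lump of beeswax, 28x34x16 mm, loose, on the bench to the right of the press; a bystander, leave it where it is. Origin: centre of its underside.

How it is judged (in metres and radians):
On the way, in this order (a step that is already met when the one before it is completed fails the run):
1. the cover is closed (under 0.06 rad) with all four latches still loose (under 0.5 rad) (value of joint cover below 0.06 rad and value of joint each of latch_low_far, latch_low_near, latch_high_far, latch_high_near below 0.5 rad), for 0.1 s.
2. first pass done: all four latches turned past 0.5 rad, none past 1.2 rad, cover closed (value of joint cover below 0.06 rad and value of joint latch_low_far between 0.5 and 1.2 rad and value of joint latch_low_near between 0.5 and 1.2 rad and value of joint latch_high_far between 0.5 and 1.2 rad and value of joint latch_high_near between 0.5 and 1.2 rad), for 0.1 s.
At the end, for the whole second after the job is handed in: The cover is closed (within 0.06 rad) and at rest, and all four latches are home (past 1.38 of 1.6 rad). The three loose things near the press are within 30 mm of where they lay (value of joint cover below 0.06 rad and value of joint each of latch_low_far, latch_low_near, latch_high_far, latch_high_near above 1.38 rad and velocity of joint cover below 0.05 rad/s); the robot touches nothing.
It fails at once if first pass not crisscross: two neighbouring latches past 0.5 rad while both others are under it ((value of joint each of latch_low_far, latch_low_near above 0.5 rad and value of joint each of latch_high_far, latch_high_near below 0.5 rad) or (value of joint each of latch_low_near, latch_high_near above 0.5 rad and value of joint each of latch_low_far, latch_high_far below 0.5 rad) or (value of joint each of latch_high_near, latch_high_far above 0.5 rad and value of joint each of latch_low_far, latch_low_near below 0.5 rad) or (value of joint each of latch_high_far, latch_low_far above 0.5 rad and value of joint each of latch_low_near, latch_high_near below 0.5 rad)).
It fails at once if second pass not crisscross: two neighbouring latches past 1.2 rad while both others are under it ((value of joint each of latch_low_far, latch_low_near above 1.2 rad and value of joint each of latch_high_far, latch_high_near below 1.2 rad) or (value of joint each of latch_low_near, latch_high_near above 1.2 rad and value of joint each of latch_low_far, latch_high_far below 1.2 rad) or (value of joint each of latch_high_near, latch_high_far above 1.2 rad and value of joint each of latch_low_far, latch_low_near below 1.2 rad) or (value of joint each of latch_high_far, latch_low_far above 1.2 rad and value of joint each of latch_low_near, latch_high_near below 1.2 rad)).
It fails at once if a latch turned past 1.2 rad while another has not yet had its first part-turn (0.5 rad) ((value of joint latch_low_far above 1.2 rad and value of joint any of latch_low_near, latch_high_far, latch_high_near below 0.5 rad) or (value of joint latch_low_near above 1.2 rad and value of joint any of latch_low_far, latch_high_far, latch_high_near below 0.5 rad) or (value of joint latch_high_far above 1.2 rad and value of joint any of latch_low_far, latch_low_near, latch_high_near below 0.5 rad) or (value of joint latch_high_near above 1.2 rad and value of joint any of latch_low_far, latch_low_near, latch_high_far below 0.5 rad)).
It fails at once if a latch turned past 0.5 rad while the cover is open (over 0.15 rad) ((value of joint latch_low_far above 0.5 rad and value of joint cover above 0.15 rad) or (value of joint latch_low_near above 0.5 rad and value of joint cover above 0.15 rad) or (value of joint latch_high_far above 0.5 rad and value of joint cover above 0.15 rad) or (value of joint latch_high_near above 0.5 rad and value of joint cover above 0.15 rad)).
It fails at once if the rubber block, screwdriver or wax lump pushed more than 30 mm from its place (distance of any of spare_block, screwdriver, wax_lump from where it was at the start of the episode above 0.03 m).
It also fails if it takes over 72 s, if anything falls off the work surface, if the arm or the gripper's body presses on something with over 40 N, if the wrist force passes 120 N, or if a joint passes its speed limit or range.

### The arm

A 6-joint arm with a two-finger parallel gripper is mounted at the origin on a cart in front of the work surface, level with it; the furniture and walls round the work are solid. World frame = base frame: x ahead of the robot, y to its left, z up, the work surface at z = 0. Lengths are in m, angles in degrees, forces in N, time in s.
With the tool pointing down it reaches from about 0.3 to 0.75 m from the base axis. Payload 8.5 kg.
Tool frame: the origin (TCP) lies on the centre line of the jaws, within the pads' length; the fingertips stand 19 mm ahead of it and the grasp point (between the pads) is the TCP; z points along the fingers, x is the direction in which the jaws open and shut, and the axes are right-handed (so a half turn about z gives the same grasp; the last joint's range is limited). The gripper opens to 85 mm and grips with 20 to 120 N. Pads are 22 mm wide; open, the fingers measure 114 mm over their backs; the gripper's body (76 mm by 85 mm) begins 54 mm behind the grasp point. The pads swing forward as they close: fully open they stand 13 mm farther back than shut.
Start: joints at [-87.049, 21.807, 74.336, -0, 83.858, -12.336], TCP at [0.145, -0.531, 0.25] pointing down, gripper open.
Joint ranges: [-178.18, 178.18], [-50.72, 133.34], [12.68, 142.11], [-81.47, 261.47], [9.98, 163.14], [-165.26, 165.26]. Speed limits (degrees/s): [136.94, 136.94, 180, 180, 180, 180].

### API

Orientations are given as a 3x3 rotation matrix whose columns are the frame's x, y, z axes.
In Python, from rig import env, cams, order gives the robot as it stands.
- The arm moves only by the tool step_arm, never from a script. Its argument "steps" is a list of rows, each an object with "xyz": the shift along the tool's x, y, z normalised to -1 to 1, where 1 is 0.04 m, a list of three; "turn": the turn, a rotation vector about the tool's x, y, z normalised to -1 to 1, where 1 is 0.08 rad, a list of three; "gripper": the gripper command: -1 is shut, 1 is fully open, values between are in proportion. A call has 1 to 20 rows; each row shifts and turns the commanded pose from where the row before left it, along the tool's axes as they then stand; what a row does not reach is not made up. A row lasts 1/12 s, in which the tool goes at most 41.7 mm and 7.16 degrees, less where a joint would pass 70% of its speed; a pose out of reach is approached as far as the arm can. A call with a number of a shift or a turn outside -1 to 1 is refused whole. A call with a gripper value outside its range is refused whole. The fingers move at their own pace and stop on an object; "squeeze" is the grip in N (left out, the last holds). Time passes only in rows, so rows that do not move let the fingers close. It gives the time, the measured TCP pose, the force and the opening at its end, in the units of the state.
- env.observe(): the state, without advancing time (a new reading comes with each control period).
- cams.get_image(name): name is "scene" or "top" or "wrist"; returns (picture, depth): 480x640x3 uint8, red, green, blue; 480x640 float32, m along the optical axis (not along the pixel's ray), 0 where there is no reading.
- cams.camera_info(name): a dict with "fx", "fy", "cx", "cy" (pixels), "extrinsics" (4x4, takes a point from camera to world coordinates). Camera axes: x right, y down, z forward; pixel columns grow to the right and rows downward; lengths in m; the calibration is good to about 2 mm. The wrist camera is an equidistant fisheye: a pixel r from the principal point sees the ray r / f radians off the axis. A picture is of the moment at which its call begins: read the wrist's pose just before it. camera_info takes no time and is no camera call; for the wrist camera it gives the pose at the moment of the call.
- order.close_job(): hands the job in, once; it reports no verdict.
The state is a dict: "time_s": time; "q": joint angles; "qvel": joint speeds; "joint_efforts": joint torques, N m; "position": TCP position; "tool_rot": TCP orientation; "ft_force": force on the tool from outside, world axes, zero at the start; "wrist_torque": the same for the moment, N m; "grip_width": finger opening in m.
Only numpy, scipy, OpenCV 4.12 (cv2) and the standard library are available. Lean on these libraries where they do the work, as an engineer would, in place of code of your own. Each camera call takes 0.05 s, during which the arm holds its last target. There are 200 camera calls.

## Working session

There is one attempt and no reset: what is moved stays moved. The work goes in short steps, Python scripts to look and compute and a tool call to move; the robot and the scene stay as the last step left them, time stands still between calls to the robot, and variables do not carry over. Pictures are saved under pics/ and viewed, about 8 in all and at most 12, crops included, and the job is handed in when it is done.

Besides the shell and the picture viewer there is one more tool, called after "Emit:" by a JSON object that holds its "api" and its "payload", one argument or row to a line. step_arm: Moves the arm, as the interface text tells. Scaled input: -1 to 1 covers 0.04 m each way for a shift and 0.08 rad each way for a turn. Its arguments: {"type":"object","properties":{"steps":{"type":"array"},"squeeze":{"type":"number"}},"required":["steps"]}

```bash
ls; mkdir -p pics; python3 - <<'E'
from rig import env,cams,order
import cv2,numpy as np
print(env.observe())
for n in ("scene","top"):
    im,d=cams.get_image(n); cv2.imwrite(f"pics/{n}0.png",im[...,::-1]); np.savez(f"pics/{n}0.npz",im=im,d=d)
    print(n,cams.camera_info(n))
E
```

```text
pics
{'time_s': 0.0, 'q': array([-8.70522458e+01,  2.18413936e+01,  7.43839118e+01,  2.63527460e-04,
        8.38582290e+01, -1.23354607e+01]), 'qvel': array([-0.05454945,  0.01724143, -0.06474066,  0.02807248, -0.05736547,
       -0.01380888]), 'joint_efforts': array([ 2.22814260e-04, -4.48465347e+01, -2.31277549e+01, -2.47488788e-04,
        4.75028952e-03, -3.56401449e-05]), 'position': array([ 0.14496289, -0.53028329,  0.24971293]), 'tool_rot': array([[ 2.63589939e-01, -9.64634822e-01, -7.04085416e-05],
       [-9.64633774e-01, -2.63589759e-01,  1.45625537e-03],
       [-1.42331361e-03, -3.15935807e-04, -9.99998937e-01]]), 'ft_force': array([-0.08713294, -1.12331401,  0.29079792]), 'wrist_torque': array([-0.01724516,  0.03174126,  0.06868664]), 'grip_width': 0.08538623467364555}
scene {'fx': 474.2042210565939, 'fy': 474.2042210565939, 'cx': 317.7903573324298, 'cy': 235.2104774800582, 'extrinsics': array([[-0.42701794, -0.51146517,  0.74569367, -0.14780438],
       [-0.9042164 ,  0.24786955, -0.34778354,  0.40871036],
       [-0.00695559, -0.82277826, -0.56831994,  0.70876918],
       [ 0.        ,  0.        ,  0.        ,  1.        ]])}
top {'fx': 484.39478829841727, 'fy': 484.39478829841727, 'cx': 326.1337419702635, 'cy': 241.73394579746184, 'extrinsics': array([[ 0.01895476, -0.98572234,  0.16730863,  0.44528019],
       [-0.99981437, -0.01810906,  0.00657906,  0.04304091],
       [-0.00345532, -0.16740227, -0.98588262,  0.9910153 ],
       [ 0.        ,  0.        ,  0.        ,  1.        ]])}
```

View pics/scene0.png

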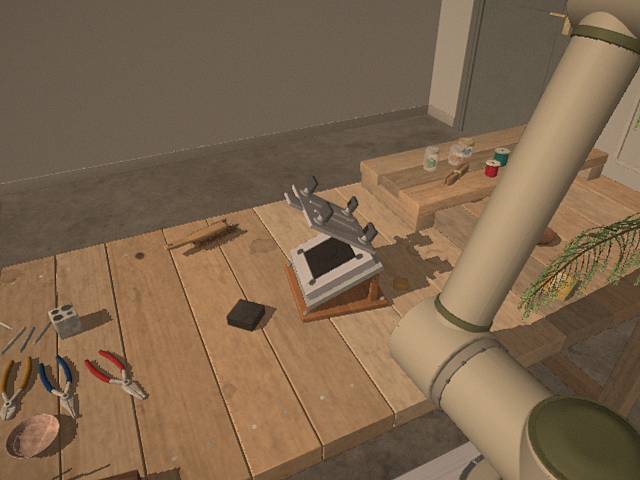

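View pics/top0.png

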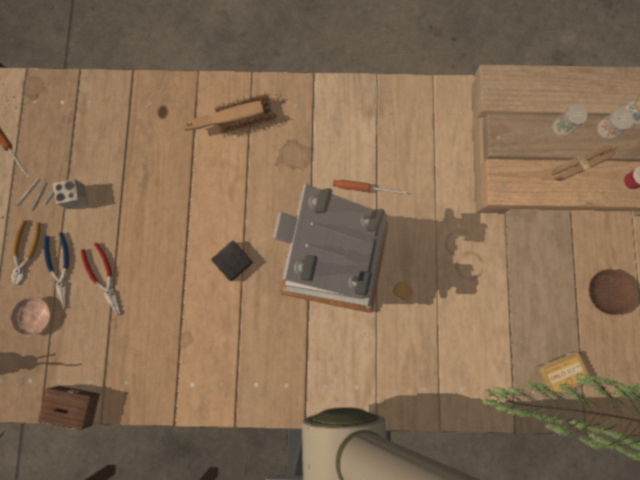

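The scene view shows the press at about (335,250), with the cover open and its tab toward the robot's left. In the top view the tab is at (285,228) and the four latches are at (318,200), (373,218), (306,267) and (357,280). The block is at (231,261), the wax at (402,290) and the screwdriver at (370,187).

```bash
cat > h.py <<'E'
import numpy as np,cv2
def cloud(d,info):
    v,u=np.mgrid[:480,:640]
    p=np.stack([(u-info['cx'])/info['fx']*d,(v-info['cy'])/info['fy']*d,d],-1)
    E=info['extrinsics']; return p@E[:3,:3].T+E[:3,3]
def plane(P,n=400,tol=.003,seed=0):
    r=np.random.default_rng(seed);best=None
    for _ in range(n):
        a,b,c=P[r.choice(len(P),3,False)];N=np.cross(b-a,c-a)
        if np.linalg.norm(N)<1e-9: continue
        N/=np.linalg.norm(N);m=abs((P-a)@N)<tol
        if best is None or m.sum()>best.sum(): best=m
    Q=P[best];c=Q.mean(0);N=np.linalg.svd(Q-c,full_matrices=False)[2][2]
    return c,N*np.sign(N[2]),best
E
python3 - <<'E'
from rig import cams
from h import *
Z=np.load('pics/top0.npz');info=cams.camera_info('top')
W=cloud(Z['d'],info)
for (u,v) in [(231,261),(402,290),(350,185),(285,228),(340,240),(318,200),(373,218),(306,267),(357,280),(320,300),(450,300)]: print((u,v),W[v,u].round(4))
sub=W[175:320,265:400];m=(sub[...,2]>.1)
P=sub[m];c,N,b=plane(P);print('plane',c,N,b.sum(),m.sum(),P[b].std(0))
# pixels of inliers -> mask & minAreaRect
mk=np.zeros((480,640),np.uint8);vv,uu=np.where(m);mk[vv[b]+175,uu[b]+265]=255
y=np.array([0,0,0])
# hinge dir = horizontal in plane
hd=np.cross(N,[0,0,1]);hd/=np.linalg.norm(hd);hd*=np.sign(hd[0]);xd=np.cross(hd,N)
print('hd(y)',hd,'yaw deg',np.degrees(np.arctan2(-hd[1],hd[0])),'x',xd)
Q=P[b]-c;q=np.c_[Q@xd,Q@hd]
print('range',np.percentile(q,[0,.5,1,50,99,99.5,100],axis=0).round(4))
rect=cv2.minAreaRect((q*1000).astype(np.float32));print(rect)
# latch points above plane
h=(P-c)@N;L=P[(h>.015)&(h<.06)];l=L-c;print(len(L))
k=np.float32(np.c_[l@xd,l@hd]);_,lab,cen=cv2.kmeans(k,4,None,(3,100,1e-6),5,2)
for i in range(4): print(cen[i],(lab==i).sum(),((L-c)@N)[lab[:,0]==i].max())
E
```

```text
(231, 261) [0.5671 0.2411 0.0198]
(402, 290) [ 0.5152 -0.1043  0.0176]
(350, 185) [0.7313 0.0021 0.0167]
(285, 228) [0.5934 0.1134 0.241 ]
(340, 240) [0.5857 0.025  0.1835]
(318, 200) [0.6417 0.0625 0.2336]
(373, 218) [ 0.6263 -0.0313  0.177 ]
(306, 267) [0.532  0.0786 0.2415]
(357, 280) [ 0.5196 -0.0049  0.1722]
(320, 300) [0.4923 0.0596 0.0163]
(450, 300) [ 0.4982 -0.2052 -0.0036]
plane [0.58066197 0.04416851 0.19497581] [-0.10424463 -0.5552821   0.82510293] 6348 9169 [0.04280286 0.04184726 0.02862701]
hd(y) [ 0.98283073 -0.18450951 -0.        ] yaw deg 10.63253738035304 x [-0.15223934 -0.81093651 -0.56498244]
range [[-0.1012 -0.0785]
 [-0.0987 -0.0778]
 [-0.0968 -0.0773]
 [ 0.0029  0.0007]
 [ 0.0942  0.0793]
 [ 0.0965  0.0803]
 [ 0.1003  0.082 ]]
((-0.42657470703125, 1.7460403442382812), (201.43896484375, 160.3311004638672), 0.05585470795631409)
1158
[0.06440827 0.05534516] 264 0.04078655468838081
[-0.04488623 -0.05397797] 312 0.040979133125878864
[-0.04509076  0.05483156] 290 0.04029375476568718
[ 0.06478093 -0.05405924] 292 0.040625503489818436
```

```bash
cat >> h.py <<'E'
from scipy.linalg import expm,logm
from scipy.spatial.transform import Rotation as Ro
c0=np.array([0.58066197,0.04416851,0.19497581]);N0=np.array([-0.10424463,-0.5552821,0.82510293])
hd=np.array([0.98283073,-0.18450951,0]);xd0=np.cross(hd,N0)
H=c0+.096*xd0+.0005*hd-.008*N0
xh=np.array([-0.18450951,-0.98283073,0])
A0=np.arctan2(-xd0[2],xd0@xh)+np.radians(25)
def cov(th):
    e=np.radians(25)-th; x=xh*np.cos(e)+np.array([0,0,np.sin(e)]);return x,hd,np.cross(x,hd)
def pt(th,p): return H+np.array(cov(th)).T@np.array(p)
def T(R,p): M=np.eye(4);M[:3,:3]=R;M[:3,3]=p;return M
def toolR(th,yaw=0):
    x,y,n=cov(th);return np.c_[-x,y,-n]@Ro.from_rotvec([0,0,yaw]).as_matrix()
def rows(A,B,n):
    r=np.real(expm(logm(np.linalg.inv(A)@B)/n))
    print(n,'rows xyz',(r[:3,3]/.04).round(3),'turn',(Ro.from_matrix(r[:3,:3]).as_rotvec()/.08).round(3))
    M=A.copy()
    for i in range(n):
        M=M@r
    mid=A@np.linalg.matrix_power(r,n//2);print('  mid',mid[:3,3].round(3),'end',B[:3,3].round(4));return B
def now(env):
    s=env.observe();return T(s['tool_rot'],s['position'])
E
python3 - <<'E'
from rig import env
from h import *
print('A0',A0,'H',H,'tab',pt(A0,[-.187,0,.008]),'closed',pt(0,[-.187,0,.008]))
a=now(env);b=a.copy();b[2,3]+=.12;rows(a,b,4)
R=toolR(A0);p=rows(b,T(R,pt(A0,[-.185,0,.13])),38)
p=rows(p,T(R,pt(A0,[-.185,0,.012+.019])),4)
rows(p,T(toolR(-0.01),pt(-0.01,[-.185,0,.007+.019])),14)
E
```

```text
A0 1.0367442796610247 H [ 0.56737237 -0.02933139  0.13413667] tab [0.59500717 0.11787148 0.24638921] closed [0.59926677 0.14056122 0.06235752]
4 rows xyz [-0.001 -0.    -0.75 ] turn [0. 0. 0.]
  mid [ 0.145 -0.53   0.31 ] end [ 0.145  -0.5303  0.3698]
38 rows xyz [ 0.357 -0.503  0.208] turn [ 0.262  0.061 -0.85 ]
  mid [ 0.582 -0.409  0.302] end [0.582  0.0485 0.3459]
4 rows xyz [ 0.    -0.     0.619] turn [-0. -0.  0.]
  mid [0.587 0.076 0.305] end [0.5923 0.1035 0.2642]
14 rows xyz [0.04  0.    0.356] turn [ 0.    -0.935  0.   ]
  mid [0.601 0.149 0.177] end [0.6002 0.1457 0.0777]
```

Emit:
{"api": "step_arm", "payload": {
  "steps": [
    {"xyz": [0,0,-0.75],"turn": [0,0,0],"gripper": -1},
    {"xyz": [0,0,-0.75],"turn": [0,0,0],"gripper": -1},
    {"xyz": [0,0,-0.75],"turn": [0,0,0],"gripper": -1},
    {"xyz": [0,0,-0.75],"turn": [0,0,0],"gripper": -1},
    {"xyz": [0.357,-0.503,0.208],"turn": [0.262,0.061,-0.85],"gripper": -1},
    {"xyz": [0.357,-0.503,0.208],"turn": [0.262,0.061,-0.85],"gripper": -1},
    {"xyz": [0.357,-0.503,0.208],"turn": [0.262,0.061,-0.85],"gripper": -1},
    {"xyz": [0.357,-0.503,0.208],"turn": [0.262,0.061,-0.85],"gripper": -1},
    {"xyz": [0.357,-0.503,0.208],"turn": [0.262,0.061,-0.85],"gripper": -1},
    {"xyz": [0.357,-0.503,0.208],"turn": [0.262,0.061,-0.85],"gripper": -1},
    {"xyz": [0.357,-0.503,0.208],"turn": [0.262,0.061,-0.85],"gripper": -1},
    {"xyz": [0.357,-0.503,0.208],"turn": [0.262,0.061,-0.85],"gripper": -1},
    {"xyz": [0.357,-0.503,0.208],"turn": [0.262,0.061,-0.85],"gripper": -1},
    {"xyz": [0.357,-0.503,0.208],"turn": [0.262,0.061,-0.85],"gripper": -1},
    {"xyz": [0.357,-0.503,0.208],"turn": [0.262,0.061,-0.85],"gripper": -1},
    {"xyz": [0.357,-0.503,0.208],"turn": [0.262,0.061,-0.85],"gripper": -1},
    {"xyz": [0.357,-0.503,0.208],"turn": [0.262,0.061,-0.85],"gripper": -1},
    {"xyz": [0.357,-0.503,0.208],"turn": [0.262,0.061,-0.85],"gripper": -1},
    {"xyz": [0.357,-0.503,0.208],"turn": [0.262,0.061,-0.85],"gripper": -1},
    {"xyz": [0.357,-0.503,0.208],"turn": [0.262,0.061,-0.85],"gripper": -1}
  ]
}}

```text
time_s: 1.77
position: [0.5296, -0.4643, 0.2997]
tool_rot: [[0.949, -0.17, 0.267], [-0.222, -0.958, 0.18], [0.226, -0.23, -0.947]]
ft_force: [0.5, 0.3, -0.1]
grip_width: 0.0002
```

```bash
python3 - <<'E'
from rig import env
from h import *
s=env.observe();print(s['time_s'],s['q'].round(1),s['grip_width'],s['ft_force'].round(1))
a=now(env);print(a.round(3));rows(a,T(toolR(A0),pt(A0,[-.185,0,.13])),20)
E
```

```text
1.7667 [-57.3  35.9  43.9  19.1 100.  -42.3] 0.0001662328414503331 [ 0.5  0.3 -0.1]
[[ 0.949 -0.17   0.267  0.53 ]
 [-0.222 -0.958  0.18  -0.464]
 [ 0.226 -0.23  -0.947  0.3  ]
 [ 0.     0.     0.     1.   ]]
20 rows xyz [ 0.391 -0.554  0.226] turn [ 0.288  0.067 -0.933]
  mid [ 0.659 -0.218  0.318] end [0.582  0.0485 0.3459]
```

Emit:
{"api": "step_arm", "payload": {
  "steps": [
    {"xyz": [0.391,-0.554,0.226],"turn": [0.288,0.067,-0.933],"gripper": -1},
    {"xyz": [0.391,-0.554,0.226],"turn": [0.288,0.067,-0.933],"gripper": -1},
    {"xyz": [0.391,-0.554,0.226],"turn": [0.288,0.067,-0.933],"gripper": -1},
    {"xyz": [0.391,-0.554,0.226],"turn": [0.288,0.067,-0.933],"gripper": -1},
    {"xyz": [0.391,-0.554,0.226],"turn": [0.288,0.067,-0.933],"gripper": -1},
    {"xyz": [0.391,-0.554,0.226],"turn": [0.288,0.067,-0.933],"gripper": -1},
    {"xyz": [0.391,-0.554,0.226],"turn": [0.288,0.067,-0.933],"gripper": -1},
    {"xyz": [0.391,-0.554,0.226],"turn": [0.288,0.067,-0.933],"gripper": -1},
    {"xyz": [0.391,-0.554,0.226],"turn": [0.288,0.067,-0.933],"gripper": -1},
    {"xyz": [0.391,-0.554,0.226],"turn": [0.288,0.067,-0.933],"gripper": -1},
    {"xyz": [0.391,-0.554,0.226],"turn": [0.288,0.067,-0.933],"gripper": -1},
    {"xyz": [0.391,-0.554,0.226],"turn": [0.288,0.067,-0.933],"gripper": -1},
    {"xyz": [0.391,-0.554,0.226],"turn": [0.288,0.067,-0.933],"gripper": -1},
    {"xyz": [0.391,-0.554,0.226],"turn": [0.288,0.067,-0.933],"gripper": -1},
    {"xyz": [0.391,-0.554,0.226],"turn": [0.288,0.067,-0.933],"gripper": -1},
    {"xyz": [0.391,-0.554,0.226],"turn": [0.288,0.067,-0.933],"gripper": -1},
    {"xyz": [0.391,-0.554,0.226],"turn": [0.288,0.067,-0.933],"gripper": -1},
    {"xyz": [0.391,-0.554,0.226],"turn": [0.288,0.067,-0.933],"gripper": -1},
    {"xyz": [0.391,-0.554,0.226],"turn": [0.288,0.067,-0.933],"gripper": -1},
    {"xyz": [0.391,-0.554,0.226],"turn": [0.288,0.067,-0.933],"gripper": -1}
  ]
}}

```text
time_s: 3.43
position: [0.5819, 0.049, 0.3457]
tool_rot: [[0.151, 0.983, 0.104], [0.812, -0.183, 0.554], [0.564, 0.001, -0.826]]
ft_force: [-0.1, 0.1, 0.0]
grip_width: -0.0
```

```bash
python3 - <<'E'
from rig import env
from h import *
s=env.observe();print(s['time_s'],s['q'].round(1),s['ft_force'].round(1))
a=now(env);print(a.round(3));p=rows(a,T(toolR(A0),pt(A0,[-.185,0,.012+.019])),5)
rows(p,T(toolR(-0.01),pt(-0.01,[-.185,0,.007+.019])),15)
E
```

```text
3.4333 [-20.5  21.4  66.1  34.1  97.7 -96.9] [-0.1  0.1  0. ]
[[ 0.151  0.983  0.104  0.582]
 [ 0.812 -0.183  0.554  0.049]
 [ 0.564  0.001 -0.826  0.346]
 [ 0.     0.     0.     1.   ]]
5 rows xyz [-0.001  0.001  0.493] turn [-0.     0.003  0.003]
  mid [0.586 0.071 0.313] end [0.5923 0.1035 0.2642]
15 rows xyz [0.038 0.    0.332] turn [ 0.    -0.872  0.   ]
  mid [0.601 0.148 0.183] end [0.6002 0.1457 0.0777]
```

Emit:
{"api": "step_arm", "payload": {
  "steps": [
    {"xyz": [0,0,0.493],"turn": [0,0,0],"gripper": -1},
    {"xyz": [0,0,0.493],"turn": [0,0,0],"gripper": -1},
    {"xyz": [0,0,0.493],"turn": [0,0,0],"gripper": -1},
    {"xyz": [0,0,0.493],"turn": [0,0,0],"gripper": -1},
    {"xyz": [0,0,0.493],"turn": [0,0,0],"gripper": -1},
    {"xyz": [0.038,0,0.332],"turn": [0,-0.872,0],"gripper": -1},
    {"xyz": [0.038,0,0.332],"turn": [0,-0.872,0],"gripper": -1},
    {"xyz": [0.038,0,0.332],"turn": [0,-0.872,0],"gripper": -1},
    {"xyz": [0.038,0,0.332],"turn": [0,-0.872,0],"gripper": -1},
    {"xyz": [0.038,0,0.332],"turn": [0,-0.872,0],"gripper": -1},
    {"xyz": [0.038,0,0.332],"turn": [0,-0.872,0],"gripper": -1},
    {"xyz": [0.038,0,0.332],"turn": [0,-0.872,0],"gripper": -1},
    {"xyz": [0.038,0,0.332],"turn": [0,-0.872,0],"gripper": -1}
  ]
}}

```text
time_s: 4.52
position: [0.6021, 0.1495, 0.1699]
tool_rot: [[0.187, 0.982, 0.008], [0.982, -0.187, 0.036], [0.037, 0.001, -0.999]]
ft_force: [0.0, -0.8, 1.2]
grip_width: -0.0001
```

```bash
python3 - <<'E'
from rig import env,cams
from h import *
s=env.observe();print(s['time_s'],s['q'].round(1),s['ft_force'].round(1))
im,_=cams.get_image('scene');cv2.imwrite('pics/scene1.png',cv2.resize(im[140:380,220:460,::-1],(600,600)))
a=now(env);print(a.round(3))
rows(a,T(toolR(-0.01),pt(-0.01,[-.185,0,.007+.019])),7)
E
```

```text
4.5167 [  2.2  32.1  70.5   2.1  76.9 -77.5] [ 0.  -0.8  1.2]
[[ 0.185  0.983  0.003  0.601]
 [ 0.982 -0.185  0.033  0.151]
 [ 0.033 -0.004 -0.999  0.167]
 [ 0.     0.     0.     1.   ]]
7 rows xyz [0.036 0.001 0.321] turn [-0.006 -0.856  0.001]
  mid [0.602 0.154 0.129] end [0.6002 0.1457 0.0777]
```

View pics/scene1.png

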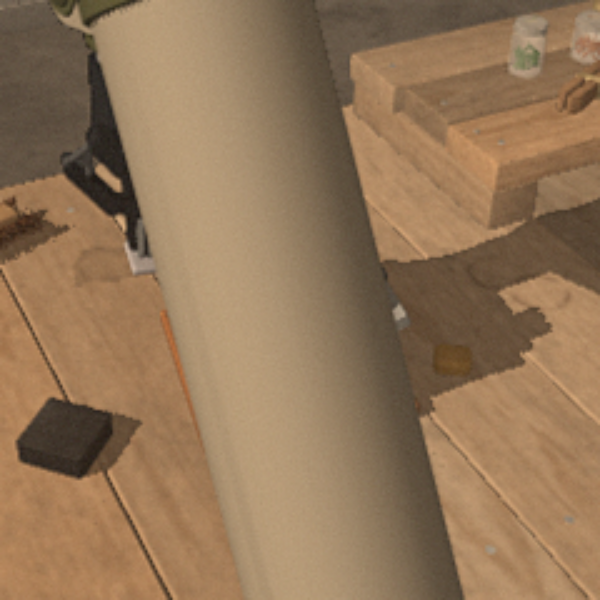

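The arm hides most of the press, but the bright tab at (140,265) sits under the shut fingertips, so the cover is following. I'll continue closing.

Emit:
{"api": "step_arm", "payload": {
  "steps": [
    {"xyz": [0.036,0,0.321],"turn": [0,-0.856,0],"gripper": -1},
    {"xyz": [0.036,0,0.321],"turn": [0,-0.856,0],"gripper": -1},
    {"xyz": [0.036,0,0.321],"turn": [0,-0.856,0],"gripper": -1},
    {"xyz": [0.036,0,0.321],"turn": [0,-0.856,0],"gripper": -1},
    {"xyz": [0.036,0,0.321],"turn": [0,-0.856,0],"gripper": -1},
    {"xyz": [0.036,0,0.321],"turn": [0,-0.856,0],"gripper": -1},
    {"xyz": [0.036,0,0.321],"turn": [0,-0.856,0],"gripper": -1},
    {"xyz": [0,0,0],"turn": [0,0,0],"gripper": -1},
    {"xyz": [0,0,0.05],"turn": [0,0,0],"gripper": -1},
    {"xyz": [0,0,0],"turn": [0,0,0],"gripper": -1}
  ]
}}

```text
time_s: 5.4
position: [0.6014, 0.1447, 0.0805]
tool_rot: [[0.17, 0.982, -0.077], [0.891, -0.187, -0.414], [-0.422, 0.002, -0.907]]
ft_force: [-1.5, 8.2, 9.6]
grip_width: 0.0005
```

Emit:
{"api": "step_arm", "payload": {
  "steps": [
    {"xyz": [0,0,0.06],"turn": [0,0,0],"gripper": -1},
    {"xyz": [0,0,0],"turn": [0,0,0],"gripper": -1}
  ]
}}

```text
time_s: 5.57
position: [0.6015, 0.1447, 0.0804]
tool_rot: [[0.171, 0.982, -0.075], [0.891, -0.187, -0.413], [-0.42, 0.004, -0.908]]
ft_force: [-4.0, 14.2, 22.8]
grip_width: -0.0001
```

```bash
python3 - <<'E'
from rig import env,cams
from h import *
s=env.observe();print(s['time_s'],s['q'].round(1),s['ft_force'].round(1))
tip=s['position']+.019*s['tool_rot'][:,2]
x,y,n=cov(0);d=tip-H;print('tip in closed frame',d@x,d@y,d@n)
rows(now(env),T(toolR(0),pt(0,[-.185,0,.13])),4)
rows(T(toolR(0),pt(0,[-.185,0,.13])),T(toolR(0),pt(0,[-.185,-.15,.2])),5)
E
```

```text
5.5667 [ 11.3  43.1  68.6 -23.5  78.9 -61.2] [-4.  14.2 22.8]
tip in closed frame -0.1834680377550691 0.0014717624895051289 0.007206789660837959
4 rows xyz [ 0.011 -0.008 -0.649] turn [ 0.008 -0.009 -0.011]
  mid [0.605 0.167 0.127] end [0.6084 0.1895 0.1738]
5 rows xyz [-0.   -0.75 -0.35] turn [-0.  0.  0.]
  mid [0.552 0.212 0.199] end [0.4665 0.2462 0.2372]
```

Emit:
{"api": "step_arm", "payload": {
  "steps": [
    {"xyz": [0,0,-0.65],"turn": [0,0,0],"gripper": -1},
    {"xyz": [0,0,-0.65],"turn": [0,0,0],"gripper": -1},
    {"xyz": [0,0,-0.65],"turn": [0,0,0],"gripper": -1},
    {"xyz": [0,0,-0.65],"turn": [0,0,0],"gripper": -0.3},
    {"xyz": [0,-0.75,-0.35],"turn": [0,0,0],"gripper": -0.3},
    {"xyz": [0,-0.75,-0.35],"turn": [0,0,0],"gripper": -0.3},
    {"xyz": [0,-0.75,-0.35],"turn": [0,0,0],"gripper": -0.3},
    {"xyz": [0,-0.75,-0.35],"turn": [0,0,0],"gripper": -0.3},
    {"xyz": [0,-0.75,-0.35],"turn": [0,0,0],"gripper": -0.3},
    {"xyz": [0,0,0],"turn": [0,0,0],"gripper": -0.3}
  ]
}}

```text
time_s: 6.4
position: [0.4638, 0.2451, 0.2373]
tool_rot: [[0.167, 0.983, -0.077], [0.891, -0.184, -0.415], [-0.422, 0.001, -0.907]]
ft_force: [-0.3, 0.2, 1.2]
grip_width: 0.0302
```

```bash
cat > look.py <<'E'
import sys
from rig import env,cams
from h import *
s=env.observe();print(s['time_s'],s['q'].round(1),s['ft_force'].round(1),s['grip_width'].round(4))
im,d=cams.get_image('top');info=cams.camera_info('top')
cv2.imwrite(sys.argv[1],cv2.resize(im[160:340,220:460,::-1],(800,600)))
W=cloud(d,info);x,y,n=cov(0);D=W-H
L=np.stack([D@x,D@y,D@n],-1)
m=(abs(L[...,1])<.085)&(L[...,0]>-.2)&(L[...,0]<.01)
f=m&(abs(L[...,2]-.008)<.008);P=W[f]
c,Nn,b=plane(P);q=P[b]-H
print('normal',Nn,'expected',n,'n height med',np.median(q@n),'tilt err rad',(np.cross(n,Nn)@y),'x,y range',np.percentile(q@x,[.2,99.8]).round(4),np.percentile(q@y,[.5,99.5]).round(4))
B=L[m&(L[...,2]>.008+.030)&(L[...,2]<.008+.046)]
for nm,cx,cy in [('low_far',-.141,.055),('low_near',-.141,-.055),('high_far',-.031,.055),('high_near',-.031,-.055)]:
    k=B[(np.hypot(B[:,0]-cx,B[:,1]-cy)<.035)][:,:2]
    if len(k)<20: print(nm,len(k));continue
    r=cv2.minAreaRect((k*1000).astype(np.float32));ev=np.linalg.svd(k-k.mean(0),full_matrices=False)[2][0];ev*=np.sign(ev[1]+.2*ev[0])
    print(nm,len(k),'mean',k.mean(0).round(4),'rect c',np.round(r[0],1),np.round(r[1],1),'turn',np.arctan2(ev[0],ev[1]).round(3))
E
python3 look.py pics/top1.png
```

```text
Traceback (most recent call last):
  File "look.py", line 4, in <module>
    s=env.observe();print(s['time_s'],s['q'].round(1),s['ft_force'].round(1),s['grip_width'].round(4))
                                                                             ^^^^^^^^^^^^^^^^^^^^^
AttributeError: 'float' object has no attribute 'round'
```

```bash
sed -i "s/s\['grip_width'\].round(4)/s['grip_width']/" look.py; python3 look.py pics/top1.png
```

```text
6.4 [ 24.1  27.5  70.8 -20.4  96.  -54.9] [-0.3  0.2  1.2] 0.03020925131346027
normal [0.07690311 0.41341252 0.90729047] expected [0.07797709 0.41536221 0.90630779] n height med 0.006849164520075418 tilt err rad 0.002331577635675277 x,y range [-0.1936  0.0054] [-0.0781  0.0798]
low_far 124 mean [-0.1366  0.0553] rect c [-137.4   56.4] [39.9 11.5] turn 0.064
low_near 130 mean [-0.1362 -0.0545] rect c [-136.9  -54.3] [12.2 38.8] turn 0.005
high_far 139 mean [-0.0266  0.0554] rect c [-27.2  55.8] [39.2 10.8] turn 0.199
high_near 139 mean [-0.0266 -0.0546] rect c [-27.8 -54.1] [39.2 11.1] turn 0.041
```

View pics/top1.png

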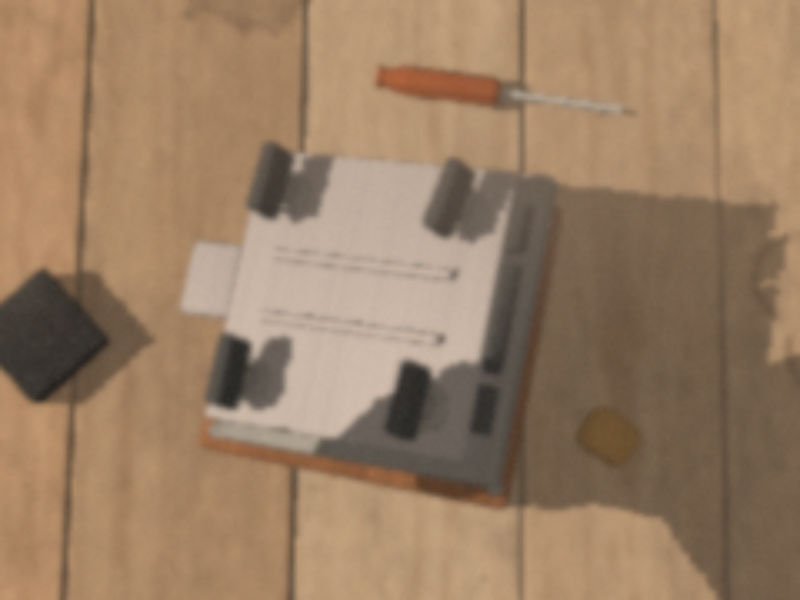

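The top view shows the cover shut. The latches are at (270,180), (450,195), (230,370) and (408,400), all still across the slope, and the bystanders have not moved. I'll start with low_far.

```bash
cat >> h.py <<'E'
LX={'lf':(-.137,.0555),'ln':(-.137,-.0545),'hf':(-.027,.0555),'hn':(-.027,-.0545)}
def at(k,yaw,up=0): return T(toolR(0,yaw),pt(0,[*LX[k],.037+up]))
E
cat > p.py <<'E'
import sys
from rig import env
from h import *
# usage: latch yaw rows
s=env.observe();print(s['time_s'],s['ft_force'].round(1),s['grip_width'],s['q'].round(1))
a=now(env);x,y,n=cov(0);d=a[:3,3]-H;print('in cover',d@x,d@y,d@n,'yaw',Ro.from_matrix(toolR(0).T@a[:3,:3]).as_rotvec().round(3))
rows(a,at(sys.argv[1],float(sys.argv[2]),.05),int(sys.argv[3]))
E
python3 p.py lf .06 8
```

```text
6.45 [ 0.5 -0.9 -0.5] 0.02949576035195983 [ 23.9  27.7  70.7 -20.5  95.9 -55. ]
in cover -0.18352325620116233 -0.1503594629879314 0.19811308442201753 yaw [-0.001  0.     0.001]
8 rows xyz [-0.128  0.647  0.348] turn [ 0.001 -0.     0.093]
  mid [0.559 0.183 0.195] end [0.6516 0.1186 0.1551]
```

Emit:
{"api": "step_arm", "payload": {
  "squeeze": 30,
  "steps": [
    {"xyz": [-0.128,0.647,0.348],"turn": [0,0,0.093],"gripper": -0.3},
    {"xyz": [-0.128,0.647,0.348],"turn": [0,0,0.093],"gripper": -0.3},
    {"xyz": [-0.128,0.647,0.348],"turn": [0,0,0.093],"gripper": -0.3},
    {"xyz": [-0.128,0.647,0.348],"turn": [0,0,0.093],"gripper": -0.3},
    {"xyz": [-0.128,0.647,0.348],"turn": [0,0,0.093],"gripper": -0.3},
    {"xyz": [-0.128,0.647,0.348],"turn": [0,0,0.093],"gripper": -0.3},
    {"xyz": [-0.128,0.647,0.348],"turn": [0,0,0.093],"gripper": -0.3},
    {"xyz": [-0.128,0.647,0.348],"turn": [0,0,0.093],"gripper": -0.3},
    {"xyz": [0,0,0],"turn": [0,0,0],"gripper": -0.3},
    {"xyz": [0,0,0.41],"turn": [0,0,0],"gripper": -0.3},
    {"xyz": [0,0,0.42],"turn": [0,0,0],"gripper": -0.3},
    {"xyz": [0,0,0.42],"turn": [0,0,0],"gripper": -0.3},
    {"xyz": [0,0,0],"turn": [0,0,0],"gripper": -1},
    {"xyz": [0,0,0],"turn": [0,0,0],"gripper": -1},
    {"xyz": [0,0,0],"turn": [0,0,0],"gripper": -1},
    {"xyz": [0,0,0],"turn": [0,0,0],"gripper": -1}
  ]
}}

```text
time_s: 7.78
position: [0.6488, 0.0976, 0.1062]
tool_rot: [[0.226, 0.971, -0.081], [0.879, -0.239, -0.413], [-0.42, 0.022, -0.907]]
ft_force: [2.2, 7.8, -8.5]
grip_width: 0.0126
```

```bash
python3 p.py lf .85 10
```

```text
7.7833 [ 2.2  7.8 -8.5] 0.012631036865476453 [  6.7  44.3  61.  -23.8  83.3 -64.6]
in cover -0.13852682520122966 0.05656379639684723 0.0337422976857366 yaw [0.003 0.002 0.06 ]
10 rows xyz [-0.005 -0.001 -0.133] turn [-0.005 -0.     0.987]
  mid [0.65  0.108 0.131] end [0.6516 0.1186 0.1551]
```

Emit:
{"api": "step_arm", "payload": {
  "steps": [
    {"xyz": [0,0,-0.06],"turn": [0,0,0],"gripper": -1},
    {"xyz": [0,0,0],"turn": [0,0,0.99],"gripper": -1},
    {"xyz": [0,0,0],"turn": [0,0,0.99],"gripper": -1},
    {"xyz": [0,0,0],"turn": [0,0,0.99],"gripper": -1},
    {"xyz": [0,0,0],"turn": [0,0,0.99],"gripper": -1},
    {"xyz": [0,0,0],"turn": [0,0,0.99],"gripper": -1},
    {"xyz": [0,0,0],"turn": [0,0,0.99],"gripper": -1},
    {"xyz": [0,0,0],"turn": [0,0,0.99],"gripper": -1},
    {"xyz": [0,0,0],"turn": [0,0,0.99],"gripper": -1},
    {"xyz": [0,0,0],"turn": [0,0,0.99],"gripper": -1},
    {"xyz": [0,0,0],"turn": [0,0,0.99],"gripper": -1},
    {"xyz": [0,0,0],"turn": [0,0,0],"gripper": -1}
  ]
}}

```text
time_s: 8.78
position: [0.6485, 0.0979, 0.1089]
tool_rot: [[0.851, 0.518, -0.082], [0.444, -0.794, -0.415], [-0.28, 0.317, -0.906]]
ft_force: [-1.0, 5.2, -6.6]
grip_width: 0.013
```

```bash
python3 p.py lf .85 10
```

```text
8.7833 [-1.   5.2 -6.6] 0.012960110016076592 [  6.7  44.2  60.8 -23.9  83.7 -19.1]
in cover -0.13757909410790103 0.05626212743147663 0.036358244628970735 yaw [ 0.004 -0.002  0.855]
10 rows xyz [-0.003 -0.    -0.127] turn [-0.003  0.004 -0.007]
  mid [0.65  0.108 0.132] end [0.6516 0.1186 0.1551]
```

Emit:
{"api": "step_arm", "payload": {
  "steps": [
    {"xyz": [0,0,0],"turn": [0,0,0],"gripper": -0.3},
    {"xyz": [0,0,0],"turn": [0,0,0],"gripper": -0.3},
    {"xyz": [0,0,0],"turn": [0,0,0],"gripper": -0.3},
    {"xyz": [0,0,-0.42],"turn": [0,0,0],"gripper": -0.3},
    {"xyz": [0,0,-0.42],"turn": [0,0,0],"gripper": -0.3},
    {"xyz": [0,0,-0.42],"turn": [0,0,0],"gripper": -0.3}
  ]
}}

```text
time_s: 9.28
position: [0.6533, 0.118, 0.1569]
tool_rot: [[0.851, 0.52, -0.079], [0.445, -0.792, -0.418], [-0.28, 0.32, -0.905]]
ft_force: [0.1, 0.3, 0.2]
grip_width: 0.0297
```

```bash
python3 p.py hn .04 11
```

```text
9.2833 [0.1 0.3 0.2] 0.029722852935018796 [  8.4  42.7  55.5 -23.7  90.5 -20.4]
in cover -0.1359313992551319 0.057233375898594716 0.08852767900534711 yaw [-0.    -0.003  0.854]
11 rows xyz [-0.347 -0.113  0.004] turn [ 0.     0.003 -0.925]
  mid [0.586 0.095 0.172] end [0.5251 0.0409 0.2016]
```

Emit:
{"api": "step_arm", "payload": {
  "steps": [
    {"xyz": [-0.347,-0.113,0],"turn": [0,0,-0.925],"gripper": -0.3},
    {"xyz": [-0.347,-0.113,0],"turn": [0,0,-0.925],"gripper": -0.3},
    {"xyz": [-0.347,-0.113,0],"turn": [0,0,-0.925],"gripper": -0.3},
    {"xyz": [-0.347,-0.113,0],"turn": [0,0,-0.925],"gripper": -0.3},
    {"xyz": [-0.347,-0.113,0],"turn": [0,0,-0.925],"gripper": -0.3},
    {"xyz": [-0.347,-0.113,0],"turn": [0,0,-0.925],"gripper": -0.3},
    {"xyz": [-0.347,-0.113,0],"turn": [0,0,-0.925],"gripper": -0.3},
    {"xyz": [-0.347,-0.113,0],"turn": [0,0,-0.925],"gripper": -0.3},
    {"xyz": [-0.347,-0.113,0],"turn": [0,0,-0.925],"gripper": -0.3},
    {"xyz": [-0.347,-0.113,0],"turn": [0,0,-0.925],"gripper": -0.3},
    {"xyz": [-0.347,-0.113,0],"turn": [0,0,-0.925],"gripper": -0.3},
    {"xyz": [0,0,0],"turn": [0,0,0],"gripper": -0.3}
  ]
}}

```text
time_s: 10.28
position: [0.5243, 0.0405, 0.204]
tool_rot: [[0.205, 0.976, -0.078], [0.882, -0.219, -0.418], [-0.425, 0.017, -0.905]]
ft_force: [0.4, -1.2, 0.2]
grip_width: 0.0295
```

```bash
python3 look.py pics/top2.png;python3 p.py hn .04 1
```

```text
10.2833 [  2.4  26.2  79.1 -24.8  81.5 -69.6] [ 0.4 -1.2  0.2] 0.02945584559854111
normal [0.07082835 0.38151415 0.92164543] expected [0.07797709 0.41536221 0.90630779] n height med 0.008546019267533527 tilt err rad 0.03782746173125873 x,y range [-0.1372  0.0062] [-0.0782  0.0804]
low_far 42 mean [-0.1242  0.0641] rect c [-125.1   64.6] [11.2 10.4] turn 0.529
low_near 0
high_far 141 mean [-0.0255  0.0552] rect c [-26.5  55.6] [39.4 10.7] turn 0.195
high_near 42 mean [-0.0261 -0.0683] rect c [-27.1 -68.4] [10.8  9.9] turn 0.403
10.3333 [1.3 0.  0.1] 0.029857466055192242 [  2.4  26.3  79.1 -24.7  81.5 -69.3]
in cover -0.026467499047590496 -0.05481832680485097 0.08874852646233587 yaw [-0.    -0.002  0.043]
1 rows xyz [0.014 0.007 0.044] turn [ 0.006  0.029 -0.032]
  mid [0.525 0.041 0.203] end [0.5251 0.0409 0.2016]
```

View pics/top2.png

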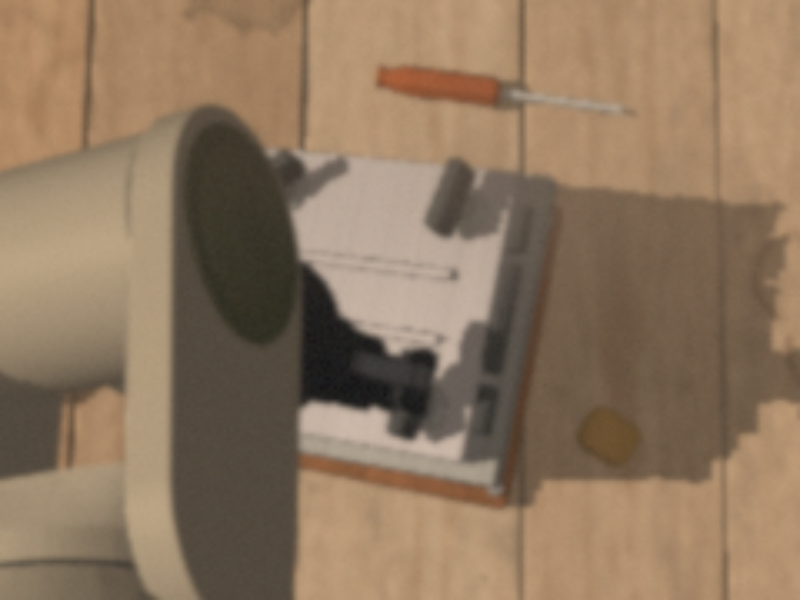

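The view shows low_far slanted at (290,165), and the gripper hovering over high_near at (405,390). My small upward correction while gripped seems to have lifted the cover slightly, about 0.02–0.03 rad. From here I'll press gently down while gripped.

Emit:
{"api": "step_arm", "payload": {
  "steps": [
    {"xyz": [0,0,0.43],"turn": [0,0,0],"gripper": -0.3},
    {"xyz": [0,0,0.43],"turn": [0,0,0],"gripper": -0.3},
    {"xyz": [0,0,0.43],"turn": [0,0,0],"gripper": -0.3},
    {"xyz": [0,0,0],"turn": [0,0,0],"gripper": -1},
    {"xyz": [0,0,0],"turn": [0,0,0],"gripper": -1},
    {"xyz": [0,0,0],"turn": [0,0,0],"gripper": -1},
    {"xyz": [0,0,0.03],"turn": [0,0,0],"gripper": -1},
    {"xyz": [0,0,0],"turn": [0,0,1],"gripper": -1},
    {"xyz": [0,0,0],"turn": [0,0,1],"gripper": -1},
    {"xyz": [0,0,0],"turn": [0,0,1],"gripper": -1},
    {"xyz": [0,0,0],"turn": [0,0,1],"gripper": -1},
    {"xyz": [0,0,0],"turn": [0,0,1],"gripper": -1},
    {"xyz": [0,0,0],"turn": [0,0,1],"gripper": -1},
    {"xyz": [0,0,0],"turn": [0,0,1],"gripper": -1},
    {"xyz": [0,0,0],"turn": [0,0,1],"gripper": -1},
    {"xyz": [0,0,0],"turn": [0,0,1],"gripper": -1},
    {"xyz": [0,0,0],"turn": [0,0,1],"gripper": -1},
    {"xyz": [0,0,0.03],"turn": [0,0,0],"gripper": -1},
    {"xyz": [0,0,0],"turn": [0,0,0],"gripper": -1}
  ]
}}

```text
time_s: 11.92
position: [0.5208, 0.0211, 0.1536]
tool_rot: [[0.843, 0.532, -0.078], [0.458, -0.786, -0.415], [-0.282, 0.314, -0.907]]
ft_force: [0.1, 8.1, -10.2]
grip_width: 0.0119
```

```bash
python3 p.py hn .85 1
```

```text
11.9167 [  0.1   8.1 -10.2] 0.011883572501052 [  0.3  28.6  84.4 -25.6  73.7 -22.3]
in cover -0.028892877043957953 -0.055122931160175005 0.034994112588397575 yaw [0.    0.    0.839]
1 rows xyz [-0.02   0.045 -1.3  ] turn [-0.006 -0.004  0.134]
  mid [0.521 0.021 0.154] end [0.5251 0.0409 0.2016]
```

Emit:
{"api": "step_arm", "payload": {
  "steps": [
    {"xyz": [0,0,0],"turn": [0,0,0],"gripper": -0.3},
    {"xyz": [0,0,0],"turn": [0,0,0],"gripper": -0.3},
    {"xyz": [0,0,0],"turn": [0,0,0],"gripper": -0.3},
    {"xyz": [0,0,-0.43],"turn": [0,0,0],"gripper": -0.3},
    {"xyz": [0,0,-0.43],"turn": [0,0,0],"gripper": -0.3},
    {"xyz": [0,0,-0.43],"turn": [0,0,0],"gripper": -0.3}
  ]
}}

```text
time_s: 12.42
position: [0.525, 0.0409, 0.2017]
tool_rot: [[0.844, 0.531, -0.078], [0.456, -0.786, -0.418], [-0.283, 0.317, -0.905]]
ft_force: [0.7, 0.1, 0.7]
grip_width: 0.0301
```

```bash
sed -i 's/-\.137,/-.139,/g;s/-\.027,/-.029,/g' h.py; python3 p.py ln .01 11
```

```text
12.4167 [0.7 0.1 0.7] 0.03012646689539764 [  2.4  26.4  79.2 -24.8  81.3 -23.5]
in cover -0.026960405673932115 -0.05465649782192868 0.08708956011317037 yaw [-0.002 -0.003  0.841]
11 rows xyz [ 0.235 -0.117 -0.   ] turn [ 0.002  0.003 -0.944]
  mid [0.545 0.084 0.18 ] end [0.5438 0.1407 0.1542]
```

Emit:
{"api": "step_arm", "payload": {
  "steps": [
    {"xyz": [0.235,-0.117,0],"turn": [0,0,-0.944],"gripper": -0.3},
    {"xyz": [0.235,-0.117,0],"turn": [0,0,-0.944],"gripper": -0.3},
    {"xyz": [0.235,-0.117,0],"turn": [0,0,-0.944],"gripper": -0.3},
    {"xyz": [0.235,-0.117,0],"turn": [0,0,-0.944],"gripper": -0.3},
    {"xyz": [0.235,-0.117,0],"turn": [0,0,-0.944],"gripper": -0.3},
    {"xyz": [0.235,-0.117,0],"turn": [0,0,-0.944],"gripper": -0.3},
    {"xyz": [0.235,-0.117,0],"turn": [0,0,-0.944],"gripper": -0.3},
    {"xyz": [0.235,-0.117,0],"turn": [0,0,-0.944],"gripper": -0.3},
    {"xyz": [0.235,-0.117,0],"turn": [0,0,-0.944],"gripper": -0.3},
    {"xyz": [0.235,-0.117,0],"turn": [0,0,-0.944],"gripper": -0.3},
    {"xyz": [0.235,-0.117,0],"turn": [0,0,-0.944],"gripper": -0.3},
    {"xyz": [0,0,0],"turn": [0,0,0],"gripper": -0.3},
    {"xyz": [0,0,0.43],"turn": [0,0,0],"gripper": -0.3},
    {"xyz": [0,0,0.43],"turn": [0,0,0],"gripper": -0.3},
    {"xyz": [0,0,0.43],"turn": [0,0,0],"gripper": -0.3},
    {"xyz": [0,0,0],"turn": [0,0,0],"gripper": -1},
    {"xyz": [0,0,0],"turn": [0,0,0],"gripper": -1},
    {"xyz": [0,0,0],"turn": [0,0,0],"gripper": -1},
    {"xyz": [0,0,0.04],"turn": [0,0,0],"gripper": -1}
  ]
}}

```text
time_s: 14.0
position: [0.539, 0.1183, 0.1056]
tool_rot: [[0.178, 0.981, -0.08], [0.887, -0.195, -0.418], [-0.426, 0.003, -0.905]]
ft_force: [-4.3, -2.1, 0.9]
grip_width: 0.0222
```

```bash
python3 p.py ln .85 1
```

```text
14.0 [-4.3 -2.1  0.9] 0.022246815722901662 [ 10.   35.9  79.5 -24.3  75.4 -60.2]
in cover -0.13881967338738785 -0.05512948449437706 0.03319548867610424 yaw [ 0.002 -0.004  0.011]
1 rows xyz [-0.     0.014 -1.345] turn [1.0000e-03 5.3000e-02 1.0489e+01]
  mid [0.539 0.118 0.106] end [0.5438 0.1407 0.1542]
```

Emit:
{"api": "step_arm", "payload": {
  "steps": [
    {"xyz": [0,0,0],"turn": [0,0,0],"gripper": -1},
    {"xyz": [0,0,0],"turn": [0,0,0],"gripper": -1},
    {"xyz": [0,0,0],"turn": [0,0,0],"gripper": -1}
  ]
}}

```text
time_s: 14.25
position: [0.539, 0.1183, 0.1055]
tool_rot: [[0.178, 0.981, -0.08], [0.887, -0.195, -0.418], [-0.426, 0.003, -0.905]]
ft_force: [-3.4, -4.4, -3.3]
grip_width: 0.0221
```

```bash
python3 - <<'E'
from rig import env,cams
import cv2
s=env.observe();print(s['grip_width'],s['ft_force'].round(1))
im,_=cams.get_image('wrist');cv2.imwrite('pics/w1.png',im[...,::-1])
E
```

```text
0.022128248675901612 [-3.4 -4.4 -3.3]
```

View pics/w1.png

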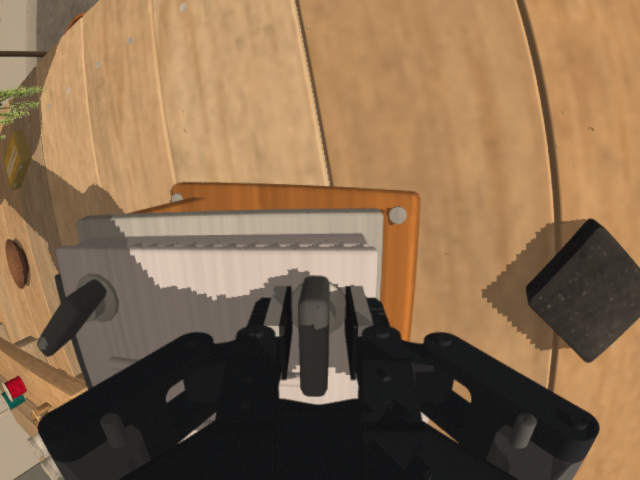

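The bar is centred at (315,335), but the fingertips have closed on the wide base of the stem, so I'm too deep. high_near is clearly slanted. I'll open, rise 6 mm and regrip.

Emit:
{"api": "step_arm", "payload": {
  "steps": [
    {"xyz": [0,0,0],"turn": [0,0,0],"gripper": -0.3},
    {"xyz": [0,0,0],"turn": [0,0,0],"gripper": -0.3},
    {"xyz": [0,0,-0.2],"turn": [0,0,0],"gripper": -0.3},
    {"xyz": [0,0,0],"turn": [0,0,0],"gripper": -1},
    {"xyz": [0,0,0],"turn": [0,0,0],"gripper": -1},
    {"xyz": [0,0,0],"turn": [0,0,0],"gripper": -1},
    {"xyz": [0,0,0],"turn": [0,0,0],"gripper": -1}
  ]
}}

```text
time_s: 14.88
position: [0.5405, 0.1212, 0.1125]
tool_rot: [[0.177, 0.981, -0.078], [0.887, -0.193, -0.419], [-0.426, 0.005, -0.905]]
ft_force: [0.9, -5.3, 2.6]
grip_width: 0.0114
```

```bash
python3 p.py ln .85 1
```

```text
14.8833 [ 0.9 -5.3  2.6] 0.011387849816997926 [ 10.3  35.6  78.8 -24.2  76.4 -60.5]
in cover -0.13870199314145287 -0.05417279099328649 0.040845090230330235 yaw [-0.001 -0.004  0.01 ]
1 rows xyz [ 0.003 -0.007 -1.154] turn [ 0.036  0.043 10.497]
  mid [0.541 0.121 0.113] end [0.5438 0.1407 0.1542]
```

Good, gripped at 11.4 mm. Next I'll turn with a gentle downward press, release and rise.

Emit:
{"api": "step_arm", "payload": {
  "steps": [
    {"xyz": [0,0,0.05],"turn": [0,0,1],"gripper": -1},
    {"xyz": [0,0,0],"turn": [0,0,1],"gripper": -1},
    {"xyz": [0,0,0],"turn": [0,0,1],"gripper": -1},
    {"xyz": [0,0,0],"turn": [0,0,1],"gripper": -1},
    {"xyz": [0,0,0],"turn": [0,0,1],"gripper": -1},
    {"xyz": [0,0,0],"turn": [0,0,1],"gripper": -1},
    {"xyz": [0,0,0],"turn": [0,0,1],"gripper": -1},
    {"xyz": [0,0,0],"turn": [0,0,1],"gripper": -1},
    {"xyz": [0,0,0],"turn": [0,0,1],"gripper": -1},
    {"xyz": [0,0,0],"turn": [0,0,1],"gripper": -1},
    {"xyz": [0,0,0],"turn": [0,0,0.5],"gripper": -1},
    {"xyz": [0,0,0.05],"turn": [0,0,0],"gripper": -1},
    {"xyz": [0,0,0],"turn": [0,0,0],"gripper": -0.3},
    {"xyz": [0,0,0],"turn": [0,0,0],"gripper": -0.3},
    {"xyz": [0,0,0],"turn": [0,0,0],"gripper": -0.3},
    {"xyz": [0,0,-0.43],"turn": [0,0,0],"gripper": -0.3},
    {"xyz": [0,0,-0.43],"turn": [0,0,0],"gripper": -0.3},
    {"xyz": [0,0,-0.43],"turn": [0,0,0],"gripper": -0.3}
  ]
}}

```text
time_s: 16.38
position: [0.5436, 0.1423, 0.155]
tool_rot: [[0.848, 0.524, -0.08], [0.449, -0.79, -0.417], [-0.282, 0.318, -0.905]]
ft_force: [0.7, -1.0, 0.2]
grip_width: 0.0298
```

```bash
python3 p.py hf .19 11
```

```text
16.3833 [ 0.7 -1.   0.2] 0.029781076393671776 [ 12.2  33.8  74.1 -23.2  83.1 -13.5]
in cover -0.14004987320198906 -0.05505046824534679 0.08834089279997066 yaw [ 0.    -0.003  0.849]
11 rows xyz [-0.086  0.352  0.003] turn [-0.     0.003 -0.748]
  mid [0.574 0.081 0.18 ] end [0.6336 0.0224 0.2007]
```

Emit:
{"api": "step_arm", "payload": {
  "steps": [
    {"xyz": [-0.086,0.352,0],"turn": [0,0,-0.748],"gripper": -0.3},
    {"xyz": [-0.086,0.352,0],"turn": [0,0,-0.748],"gripper": -0.3},
    {"xyz": [-0.086,0.352,0],"turn": [0,0,-0.748],"gripper": -0.3},
    {"xyz": [-0.086,0.352,0],"turn": [0,0,-0.748],"gripper": -0.3},
    {"xyz": [-0.086,0.352,0],"turn": [0,0,-0.748],"gripper": -0.3},
    {"xyz": [-0.086,0.352,0],"turn": [0,0,-0.748],"gripper": -0.3},
    {"xyz": [-0.086,0.352,0],"turn": [0,0,-0.748],"gripper": -0.3},
    {"xyz": [-0.086,0.352,0],"turn": [0,0,-0.748],"gripper": -0.3},
    {"xyz": [-0.086,0.352,0],"turn": [0,0,-0.748],"gripper": -0.3},
    {"xyz": [-0.086,0.352,0],"turn": [0,0,-0.748],"gripper": -0.3},
    {"xyz": [-0.086,0.352,0],"turn": [0,0,-0.748],"gripper": -0.3},
    {"xyz": [0,0,0],"turn": [0,0,0],"gripper": -0.3},
    {"xyz": [0,0,0.4],"turn": [0,0,0],"gripper": -0.3},
    {"xyz": [0,0,0.4],"turn": [0,0,0],"gripper": -0.3},
    {"xyz": [0,0,0.4],"turn": [0,0,0],"gripper": -0.3},
    {"xyz": [0,0,0],"turn": [0,0,0],"gripper": -1},
    {"xyz": [0,0,0],"turn": [0,0,0],"gripper": -1},
    {"xyz": [0,0,0],"turn": [0,0,0],"gripper": -1},
    {"xyz": [0,0,0],"turn": [0,0,0],"gripper": -1}
  ]
}}

```text
time_s: 17.97
position: [0.6285, 0.0029, 0.1569]
tool_rot: [[0.35, 0.933, -0.083], [0.839, -0.351, -0.416], [-0.418, 0.076, -0.905]]
ft_force: [-3.6, -2.6, -17.6]
grip_width: 0.0109
```

```bash
python3 p.py hf .85 1
```

```text
17.9667 [ -3.6  -2.6 -17.6] 0.010852225838538657 [ -1.3  37.7  65.8 -25.   82.  -65. ]
in cover -0.029348344542491578 0.054140143304783936 0.038783444594743935 yaw [ 0.005 -0.003  0.19 ]
1 rows xyz [-0.006  0.03  -1.206] turn [-0.041  0.057  8.25 ]
  mid [0.629 0.003 0.157] end [0.6336 0.0224 0.2007]
```

Emit:
{"api": "step_arm", "payload": {
  "steps": [
    {"xyz": [0,0,0.06],"turn": [0,0,0],"gripper": -1},
    {"xyz": [0,0,0],"turn": [0,0,1],"gripper": -1},
    {"xyz": [0,0,0],"turn": [0,0,1],"gripper": -1},
    {"xyz": [0,0,0],"turn": [0,0,1],"gripper": -1},
    {"xyz": [0,0,0],"turn": [0,0,1],"gripper": -1},
    {"xyz": [0,0,0],"turn": [0,0,1],"gripper": -1},
    {"xyz": [0,0,0],"turn": [0,0,1],"gripper": -1},
    {"xyz": [0,0,0],"turn": [0,0,1],"gripper": -1},
    {"xyz": [0,0,0],"turn": [0,0,1],"gripper": -1},
    {"xyz": [0,0,0],"turn": [0,0,0.3],"gripper": -1},
    {"xyz": [0,0,0.02],"turn": [0,0,0],"gripper": -1},
    {"xyz": [0,0,0],"turn": [0,0,0],"gripper": -0.3},
    {"xyz": [0,0,0],"turn": [0,0,0],"gripper": -0.3},
    {"xyz": [0,0,0],"turn": [0,0,0],"gripper": -0.3},
    {"xyz": [0,0,-0.43],"turn": [0,0,0],"gripper": -0.3},
    {"xyz": [0,0,-0.43],"turn": [0,0,0],"gripper": -0.3},
    {"xyz": [0,0,-0.43],"turn": [0,0,0],"gripper": -0.3}
  ]
}}

```text
time_s: 19.38
position: [0.6339, 0.0227, 0.2038]
tool_rot: [[0.852, 0.518, -0.077], [0.444, -0.793, -0.418], [-0.278, 0.322, -0.905]]
ft_force: [0.5, 0.6, 1.3]
grip_width: 0.03
```

```bash
cat >> p.py <<'E'
# view pose clear of the press: to the left, toward the robot
rows(a,T(toolR(0,.85),pt(0,[-.185,-.15,.2])),8)
E
python3 p.py lf .85 6
```

```text
19.3833 [0.5 0.6 1.3] 0.03000628367610567 [  0.4  36.2  60.6 -24.7  88.4 -28.1]
in cover -0.02798778950905709 0.05579594336829879 0.0899257574442642 yaw [-0.002 -0.002  0.856]
6 rows xyz [ 0.303 -0.349  0.011] turn [ 0.005  0.002 -0.013]
  mid [0.643 0.071 0.179] end [0.6519 0.1204 0.1542]
8 rows xyz [-0.162 -0.792 -0.345] turn [ 0.004  0.002 -0.01 ]
  mid [0.55  0.135 0.22 ] end [0.4665 0.2462 0.2372]
```

Emit:
{"api": "step_arm", "payload": {
  "steps": [
    {"xyz": [-0.162,-0.792,-0.345],"turn": [0,0,0],"gripper": -0.3},
    {"xyz": [-0.162,-0.792,-0.345],"turn": [0,0,0],"gripper": -0.3},
    {"xyz": [-0.162,-0.792,-0.345],"turn": [0,0,0],"gripper": -0.3},
    {"xyz": [-0.162,-0.792,-0.345],"turn": [0,0,0],"gripper": -0.3},
    {"xyz": [-0.162,-0.792,-0.345],"turn": [0,0,0],"gripper": -0.3},
    {"xyz": [-0.162,-0.792,-0.345],"turn": [0,0,0],"gripper": -0.3},
    {"xyz": [-0.162,-0.792,-0.345],"turn": [0,0,0],"gripper": -0.3},
    {"xyz": [-0.162,-0.792,-0.345],"turn": [0,0,0],"gripper": -0.3},
    {"xyz": [0,0,0],"turn": [0,0,0],"gripper": -0.3}
  ]
}}

```text
time_s: 20.13
position: [0.4642, 0.2507, 0.2374]
tool_rot: [[0.85, 0.522, -0.074], [0.449, -0.791, -0.416], [-0.276, 0.32, -0.906]]
ft_force: [0.1, -0.4, 0.4]
grip_width: 0.0297
```

```bash
python3 look.py pics/top3.png; python3 p.py lf .85 8
```

```text
20.1333 [ 24.6  27.9  70.2 -20.4  96.4  -5.7] [ 0.1 -0.4  0.4] 0.029748565623513783
normal [0.0775163  0.41253157 0.9076392 ] expected [0.07797709 0.41536221 0.90630779] n height med 0.006945083320914583 tilt err rad 0.0031611187054029592 x,y range [-0.193   0.0054] [-0.078  0.08 ]
low_far 120 mean [-0.1365  0.0555] rect c [-137.4   55.4] [39.3 11.6] turn 0.849
low_near 121 mean [-0.1365 -0.0544] rect c [-137.4  -54.1] [38.6 10.8] turn 0.836
high_far 133 mean [-0.027   0.0553] rect c [-27.6  55.6] [40.   9.9] turn 0.827
high_near 141 mean [-0.0264 -0.0541] rect c [-27.  -53.3] [39.4 10.3] turn 0.827
20.1833 [ 0.7 -0.2  0.5] 0.029940051995398557 [ 24.4  27.9  70.2 -20.5  96.3  -5.8]
in cover -0.18727529019427835 -0.15123822099938414 0.20076983972750106 yaw [-0.004  0.001  0.853]
8 rows xyz [0.386 0.539 0.357] turn [ 0.005 -0.003 -0.004]
  mid [0.559 0.185 0.196] end [0.6519 0.1204 0.1542]
8 rows xyz [-0.002  0.008  0.002] turn [ 0.005 -0.003 -0.004]
  mid [0.466 0.247 0.237] end [0.4665 0.2462 0.2372]
```

View pics/top3.png

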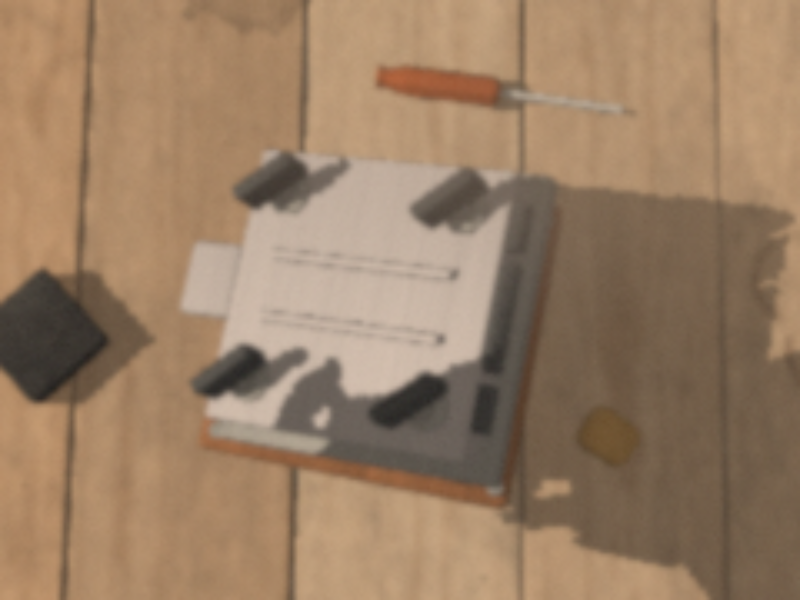

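The first pass is verified: all four bars slant at about 0.83–0.85 rad, at (270,180), (450,197), (228,370) and (408,400). The cover is shut, about 0.003 rad, and nothing loose has moved. Starting the second pass.

Emit:
{"api": "step_arm", "payload": {
  "steps": [
    {"xyz": [0.386,0.539,0.357],"turn": [0,0,0],"gripper": -0.3},
    {"xyz": [0.386,0.539,0.357],"turn": [0,0,0],"gripper": -0.3},
    {"xyz": [0.386,0.539,0.357],"turn": [0,0,0],"gripper": -0.3},
    {"xyz": [0.386,0.539,0.357],"turn": [0,0,0],"gripper": -0.3},
    {"xyz": [0.386,0.539,0.357],"turn": [0,0,0],"gripper": -0.3},
    {"xyz": [0.386,0.539,0.357],"turn": [0,0,0],"gripper": -0.3},
    {"xyz": [0.386,0.539,0.357],"turn": [0,0,0],"gripper": -0.3},
    {"xyz": [0.386,0.539,0.357],"turn": [0,0,0],"gripper": -0.3},
    {"xyz": [0,0,0],"turn": [0,0,0],"gripper": -0.3},
    {"xyz": [0,0,0.4],"turn": [0,0,0],"gripper": -0.3},
    {"xyz": [0,0,0.4],"turn": [0,0,0],"gripper": -0.3},
    {"xyz": [0,0,0.4],"turn": [0,0,0],"gripper": -0.3},
    {"xyz": [0,0,0],"turn": [0,0,0],"gripper": -1},
    {"xyz": [0,0,0],"turn": [0,0,0],"gripper": -1},
    {"xyz": [0,0,0],"turn": [0,0,0],"gripper": -1},
    {"xyz": [0,0,0],"turn": [0,0,0],"gripper": -1}
  ]
}}

```text
time_s: 21.52
position: [0.6493, 0.097, 0.1099]
tool_rot: [[0.852, 0.518, -0.077], [0.445, -0.793, -0.417], [-0.277, 0.321, -0.906]]
ft_force: [4.6, -1.4, -6.2]
grip_width: 0.0126
```

```bash
sed -i '/^# view/d;/^rows(a,T(/d' p.py; python3 p.py lf .85 1
```

```text
21.5167 [ 4.6 -1.4 -6.2] 0.012611674339687212 [  6.7  44.1  60.9 -24.1  83.5 -19.1]
in cover -0.13647364692302327 0.0571694995514623 0.036910811783524886 yaw [-0.002 -0.001  0.856]
1 rows xyz [ 0.01  -0.072 -1.252] turn [ 0.03   0.001 -0.074]
  mid [0.649 0.097 0.11 ] end [0.6519 0.1204 0.1542]
```

Emit:
{"api": "step_arm", "payload": {
  "steps": [
    {"xyz": [0,0,0.02],"turn": [0,0,1],"gripper": -1},
    {"xyz": [0,0,0],"turn": [0,0,1],"gripper": -1},
    {"xyz": [0,0,0],"turn": [0,0,1],"gripper": -1},
    {"xyz": [0,0,0],"turn": [0,0,1],"gripper": -1},
    {"xyz": [0,0,0],"turn": [0,0,1],"gripper": -1},
    {"xyz": [0,0,0],"turn": [0,0,1],"gripper": -1},
    {"xyz": [0,0,0],"turn": [0,0,1],"gripper": -1},
    {"xyz": [0,0,0],"turn": [0,0,1],"gripper": -1},
    {"xyz": [0,0,0],"turn": [0,0,1],"gripper": -1},
    {"xyz": [0,0,0],"turn": [0,0,0.3],"gripper": -1},
    {"xyz": [0,0,0.02],"turn": [0,0,0],"gripper": -1},
    {"xyz": [0,0,0],"turn": [0,0,0],"gripper": -0.3},
    {"xyz": [0,0,0],"turn": [0,0,0],"gripper": -0.3},
    {"xyz": [0,0,0],"turn": [0,0,0],"gripper": -0.3},
    {"xyz": [0,0,-0.43],"turn": [0,0,0],"gripper": -0.3},
    {"xyz": [0,0,-0.43],"turn": [0,0,0],"gripper": -0.3},
    {"xyz": [0,0,-0.43],"turn": [0,0,0],"gripper": -0.3}
  ]
}}

```text
time_s: 22.93
position: [0.6526, 0.1181, 0.1553]
tool_rot: [[0.978, -0.195, -0.079], [-0.21, -0.884, -0.417], [0.011, 0.425, -0.905]]
ft_force: [0.1, -0.5, 0.9]
grip_width: 0.0299
```

```bash
python3 p.py hn .83 10
```

```text
22.9333 [ 0.1 -0.5  0.9] 0.029914559359086806 [  8.4  42.7  55.8 -23.7  90.2  22.4]
in cover -0.1366280178089357 0.05651209282499038 0.0870998361569955 yaw [-1.000e-03 -2.000e-03  1.599e+00]
10 rows xyz [-0.356  0.173  0.001] turn [ 0.003  0.002 -0.961]
  mid [0.581 0.092 0.173] end [0.5254 0.0427 0.2007]
```

Emit:
{"api": "step_arm", "payload": {
  "steps": [
    {"xyz": [-0.356,0.173,0],"turn": [0,0,-0.961],"gripper": -0.3},
    {"xyz": [-0.356,0.173,0],"turn": [0,0,-0.961],"gripper": -0.3},
    {"xyz": [-0.356,0.173,0],"turn": [0,0,-0.961],"gripper": -0.3},
    {"xyz": [-0.356,0.173,0],"turn": [0,0,-0.961],"gripper": -0.3},
    {"xyz": [-0.356,0.173,0],"turn": [0,0,-0.961],"gripper": -0.3},
    {"xyz": [-0.356,0.173,0],"turn": [0,0,-0.961],"gripper": -0.3},
    {"xyz": [-0.356,0.173,0],"turn": [0,0,-0.961],"gripper": -0.3},
    {"xyz": [-0.356,0.173,0],"turn": [0,0,-0.961],"gripper": -0.3},
    {"xyz": [-0.356,0.173,0],"turn": [0,0,-0.961],"gripper": -0.3},
    {"xyz": [-0.356,0.173,0],"turn": [0,0,-0.961],"gripper": -0.3},
    {"xyz": [0,0,0],"turn": [0,0,0],"gripper": -0.3},
    {"xyz": [0,0,0.39],"turn": [0,0,0],"gripper": -0.3},
    {"xyz": [0,0,0.39],"turn": [0,0,0],"gripper": -0.3},
    {"xyz": [0,0,0.39],"turn": [0,0,0],"gripper": -0.3},
    {"xyz": [0,0,0],"turn": [0,0,0],"gripper": -1},
    {"xyz": [0,0,0],"turn": [0,0,0],"gripper": -1},
    {"xyz": [0,0,0],"turn": [0,0,0],"gripper": -1},
    {"xyz": [0,0,0],"turn": [0,0,0],"gripper": -1}
  ]
}}

```text
time_s: 24.43
position: [0.5214, 0.0233, 0.1572]
tool_rot: [[0.838, 0.54, -0.081], [0.463, -0.782, -0.417], [-0.289, 0.312, -0.905]]
ft_force: [-1.0, -5.6, -14.2]
grip_width: 0.0108
```

```bash
python3 p.py hn .85 1
```

```text
24.4333 [ -1.   -5.6 -14.2] 0.010774493367389908 [  0.6  28.6  83.8 -25.6  74.6 -22.8]
in cover -0.02948950128933018 -0.054934106361964594 0.0391625251975033 yaw [ 0.002 -0.004  0.83 ]
1 rows xyz [-0.005  0.016 -1.196] turn [0.001 0.051 0.246]
  mid [0.521 0.023 0.157] end [0.5254 0.0427 0.2007]
```

Emit:
{"api": "step_arm", "payload": {
  "steps": [
    {"xyz": [0,0,0.05],"turn": [0,0,1],"gripper": -1},
    {"xyz": [0,0,0],"turn": [0,0,1],"gripper": -1},
    {"xyz": [0,0,0],"turn": [0,0,1],"gripper": -1},
    {"xyz": [0,0,0],"turn": [0,0,1],"gripper": -1},
    {"xyz": [0,0,0],"turn": [0,0,1],"gripper": -1},
    {"xyz": [0,0,0],"turn": [0,0,1],"gripper": -1},
    {"xyz": [0,0,0],"turn": [0,0,1],"gripper": -1},
    {"xyz": [0,0,0],"turn": [0,0,1],"gripper": -1},
    {"xyz": [0,0,0],"turn": [0,0,1],"gripper": -1},
    {"xyz": [0,0,0],"turn": [0,0,0.6],"gripper": -1},
    {"xyz": [0,0,0.02],"turn": [0,0,0],"gripper": -1},
    {"xyz": [0,0,0],"turn": [0,0,0],"gripper": -0.3},
    {"xyz": [0,0,0],"turn": [0,0,0],"gripper": -0.3},
    {"xyz": [0,0,0],"turn": [0,0,0],"gripper": -0.3},
    {"xyz": [0,0,-0.43],"turn": [0,0,0],"gripper": -0.3},
    {"xyz": [0,0,-0.43],"turn": [0,0,0],"gripper": -0.3},
    {"xyz": [0,0,-0.43],"turn": [0,0,0],"gripper": -0.3}
  ]
}}

```text
time_s: 25.85
position: [0.5256, 0.0437, 0.203]
tool_rot: [[0.978, -0.194, -0.079], [-0.209, -0.884, -0.418], [0.011, 0.425, -0.905]]
ft_force: [0.3, 0.2, 0.8]
grip_width: 0.0297
```

```bash
python3 p.py ln .84 10
```

```text
25.85 [0.3 0.2 0.8] 0.02968884778891497 [  2.7  26.5  78.8 -24.7  81.7  20. ]
in cover -0.028976697065836488 -0.054486919623153385 0.089471050431391 yaw [-0.002 -0.003  1.598]
10 rows xyz [ 0.087 -0.268  0.006] turn [ 0.003  0.002 -0.948]
  mid [0.545 0.09  0.179] end [0.5438 0.1407 0.1542]
```

Emit:
{"api": "step_arm", "payload": {
  "steps": [
    {"xyz": [0.087,-0.268,0],"turn": [0,0,-0.948],"gripper": -0.3},
    {"xyz": [0.087,-0.268,0],"turn": [0,0,-0.948],"gripper": -0.3},
    {"xyz": [0.087,-0.268,0],"turn": [0,0,-0.948],"gripper": -0.3},
    {"xyz": [0.087,-0.268,0],"turn": [0,0,-0.948],"gripper": -0.3},
    {"xyz": [0.087,-0.268,0],"turn": [0,0,-0.948],"gripper": -0.3},
    {"xyz": [0.087,-0.268,0],"turn": [0,0,-0.948],"gripper": -0.3},
    {"xyz": [0.087,-0.268,0],"turn": [0,0,-0.948],"gripper": -0.3},
    {"xyz": [0.087,-0.268,0],"turn": [0,0,-0.948],"gripper": -0.3},
    {"xyz": [0.087,-0.268,0],"turn": [0,0,-0.948],"gripper": -0.3},
    {"xyz": [0.087,-0.268,0],"turn": [0,0,-0.948],"gripper": -0.3},
    {"xyz": [0,0,0],"turn": [0,0,0],"gripper": -0.3},
    {"xyz": [0,0,0.4],"turn": [0,0,0],"gripper": -0.3},
    {"xyz": [0,0,0.4],"turn": [0,0,0],"gripper": -0.3},
    {"xyz": [0,0,0.4],"turn": [0,0,0],"gripper": -0.3},
    {"xyz": [0,0,0],"turn": [0,0,0],"gripper": -1},
    {"xyz": [0,0,0],"turn": [0,0,0],"gripper": -1},
    {"xyz": [0,0,0],"turn": [0,0,0],"gripper": -1},
    {"xyz": [0,0,0],"turn": [0,0,0],"gripper": -1}
  ]
}}

```text
time_s: 27.35
position: [0.5402, 0.1212, 0.1124]
tool_rot: [[0.844, 0.531, -0.079], [0.455, -0.786, -0.418], [-0.284, 0.316, -0.905]]
ft_force: [-0.9, -4.7, -4.4]
grip_width: 0.0106
```

```bash
python3 p.py ln .85 1
```

```text
27.35 [-0.9 -4.7 -4.4] 0.010644440450635426 [ 10.3  35.6  78.8 -24.1  76.4 -12.9]
in cover -0.13874122168013275 -0.05449080596140886 0.040712626150041994 yaw [-0.001 -0.003  0.841]
1 rows xyz [ 1.000e-03 -3.000e-03 -1.157e+00] turn [0.022 0.033 0.116]
  mid [0.54  0.121 0.112] end [0.5438 0.1407 0.1542]
```

Emit:
{"api": "step_arm", "payload": {
  "steps": [
    {"xyz": [0,0,0.05],"turn": [0,0,1],"gripper": -1},
    {"xyz": [0,0,0],"turn": [0,0,1],"gripper": -1},
    {"xyz": [0,0,0],"turn": [0,0,1],"gripper": -1},
    {"xyz": [0,0,0],"turn": [0,0,1],"gripper": -1},
    {"xyz": [0,0,0],"turn": [0,0,1],"gripper": -1},
    {"xyz": [0,0,0],"turn": [0,0,1],"gripper": -1},
    {"xyz": [0,0,0],"turn": [0,0,1],"gripper": -1},
    {"xyz": [0,0,0],"turn": [0,0,1],"gripper": -1},
    {"xyz": [0,0,0],"turn": [0,0,1],"gripper": -1},
    {"xyz": [0,0,0],"turn": [0,0,0.5],"gripper": -1},
    {"xyz": [0,0,0.04],"turn": [0,0,0],"gripper": -1},
    {"xyz": [0,0,0],"turn": [0,0,0],"gripper": -0.3},
    {"xyz": [0,0,0],"turn": [0,0,0],"gripper": -0.3},
    {"xyz": [0,0,0],"turn": [0,0,0],"gripper": -0.3},
    {"xyz": [0,0,-0.43],"turn": [0,0,0],"gripper": -0.3},
    {"xyz": [0,0,-0.43],"turn": [0,0,0],"gripper": -0.3},
    {"xyz": [0,0,-0.43],"turn": [0,0,0],"gripper": -0.3}
  ]
}}

```text
time_s: 28.77
position: [0.544, 0.1417, 0.1561]
tool_rot: [[0.978, -0.195, -0.079], [-0.21, -0.884, -0.417], [0.011, 0.425, -0.905]]
ft_force: [-0.2, -1.4, 0.1]
grip_width: 0.0298
```

```bash
python3 p.py hf .83 10
```

```text
28.7667 [-0.2 -1.4  0.1] 0.029769623667685003 [ 12.1  33.7  74.  -23.2  83.2  29.4]
in cover -0.13918284769104997 -0.05448360730152897 0.08909356777450908 yaw [-1.000e-03 -3.000e-03  1.599e+00]
10 rows xyz [0.18  0.356 0.006] turn [ 0.003  0.002 -0.962]
  mid [0.576 0.075 0.183] end [0.6336 0.0224 0.2007]
```

Emit:
{"api": "step_arm", "payload": {
  "steps": [
    {"xyz": [0.18,0.356,0],"turn": [0,0,-0.962],"gripper": -0.3},
    {"xyz": [0.18,0.356,0],"turn": [0,0,-0.962],"gripper": -0.3},
    {"xyz": [0.18,0.356,0],"turn": [0,0,-0.962],"gripper": -0.3},
    {"xyz": [0.18,0.356,0],"turn": [0,0,-0.962],"gripper": -0.3},
    {"xyz": [0.18,0.356,0],"turn": [0,0,-0.962],"gripper": -0.3},
    {"xyz": [0.18,0.356,0],"turn": [0,0,-0.962],"gripper": -0.3},
    {"xyz": [0.18,0.356,0],"turn": [0,0,-0.962],"gripper": -0.3},
    {"xyz": [0.18,0.356,0],"turn": [0,0,-0.962],"gripper": -0.3},
    {"xyz": [0.18,0.356,0],"turn": [0,0,-0.962],"gripper": -0.3},
    {"xyz": [0.18,0.356,0],"turn": [0,0,-0.962],"gripper": -0.3},
    {"xyz": [0,0,0],"turn": [0,0,0],"gripper": -0.3},
    {"xyz": [0,0,0.41],"turn": [0,0,0],"gripper": -0.3},
    {"xyz": [0,0,0.41],"turn": [0,0,0],"gripper": -0.3},
    {"xyz": [0,0,0.41],"turn": [0,0,0],"gripper": -0.3},
    {"xyz": [0,0,0],"turn": [0,0,0],"gripper": -1},
    {"xyz": [0,0,0],"turn": [0,0,0],"gripper": -1},
    {"xyz": [0,0,0],"turn": [0,0,0],"gripper": -1},
    {"xyz": [0,0,0],"turn": [0,0,0],"gripper": -1}
  ]
}}

```text
time_s: 30.27
position: [0.6292, 0.0031, 0.1562]
tool_rot: [[0.838, 0.54, -0.082], [0.464, -0.782, -0.417], [-0.289, 0.311, -0.905]]
ft_force: [1.3, -3.4, -18.2]
grip_width: 0.0112
```

```bash
python3 p.py hf .85 1
```

```text
30.2667 [  1.3  -3.4 -18.2] 0.011152215614940961 [ -1.3  37.8  65.7 -25.   81.8 -28.3]
in cover -0.029883913362415315 0.05482710222285802 0.038255411560891586 yaw [ 0.002 -0.003  0.83 ]
1 rows xyz [-0.007  0.027 -1.219] turn [-0.01   0.049  0.255]
  mid [0.629 0.003 0.156] end [0.6336 0.0224 0.2007]
```

Emit:
{"api": "step_arm", "payload": {
  "steps": [
    {"xyz": [0,0,0.05],"turn": [0,0,1],"gripper": -1},
    {"xyz": [0,0,0],"turn": [0,0,1],"gripper": -1},
    {"xyz": [0,0,0],"turn": [0,0,1],"gripper": -1},
    {"xyz": [0,0,0],"turn": [0,0,1],"gripper": -1},
    {"xyz": [0,0,0],"turn": [0,0,1],"gripper": -1},
    {"xyz": [0,0,0],"turn": [0,0,1],"gripper": -1},
    {"xyz": [0,0,0],"turn": [0,0,1],"gripper": -1},
    {"xyz": [0,0,0],"turn": [0,0,1],"gripper": -1},
    {"xyz": [0,0,0],"turn": [0,0,1],"gripper": -1},
    {"xyz": [0,0,0],"turn": [0,0,0.6],"gripper": -1},
    {"xyz": [0,0,0.02],"turn": [0,0,0],"gripper": -1},
    {"xyz": [0,0,0],"turn": [0,0,0],"gripper": -0.3},
    {"xyz": [0,0,0],"turn": [0,0,0],"gripper": -0.3},
    {"xyz": [0,0,0],"turn": [0,0,0],"gripper": -0.3},
    {"xyz": [0,0,-0.43],"turn": [0,0,0],"gripper": -0.3},
    {"xyz": [0,0,-0.43],"turn": [0,0,0],"gripper": -0.3},
    {"xyz": [0,0,-0.43],"turn": [0,0,0],"gripper": -0.3}
  ]
}}

```text
time_s: 31.68
position: [0.6338, 0.0229, 0.2032]
tool_rot: [[0.978, -0.194, -0.079], [-0.209, -0.884, -0.418], [0.012, 0.425, -0.905]]
ft_force: [-0.3, 1.0, 0.4]
grip_width: 0.0301
```

```bash
echo "rows(a,T(toolR(0,1.6),pt(0,[-.185,-.15,.2])),8)">>p.py; python3 p.py hf 1.6 1
```

```text
31.6833 [-0.3  1.   0.4] 0.030120511873304785 [  0.4  36.2  60.6 -24.7  88.5  14.5]
in cover -0.02843460726871689 0.05559954550595925 0.08951446794931087 yaw [-0.002 -0.002  1.599]
1 rows xyz [-0.003 -0.014  0.063] turn [0.038 0.001 0.015]
  mid [0.634 0.023 0.203] end [0.6336 0.0224 0.2007]
8 rows xyz [-0.656 -0.47  -0.346] turn [0.005 0.    0.002]
  mid [0.55  0.135 0.22 ] end [0.4665 0.2462 0.2372]
```

Emit:
{"api": "step_arm", "payload": {
  "steps": [
    {"xyz": [-0.656,-0.47,-0.346],"turn": [0,0,0],"gripper": -0.3},
    {"xyz": [-0.656,-0.47,-0.346],"turn": [0,0,0],"gripper": -0.3},
    {"xyz": [-0.656,-0.47,-0.346],"turn": [0,0,0],"gripper": -0.3},
    {"xyz": [-0.656,-0.47,-0.346],"turn": [0,0,0],"gripper": -0.3},
    {"xyz": [-0.656,-0.47,-0.346],"turn": [0,0,0],"gripper": -0.3},
    {"xyz": [-0.656,-0.47,-0.346],"turn": [0,0,0],"gripper": -0.3},
    {"xyz": [-0.656,-0.47,-0.346],"turn": [0,0,0],"gripper": -0.3},
    {"xyz": [-0.656,-0.47,-0.346],"turn": [0,0,0],"gripper": -0.3},
    {"xyz": [0,0,0],"turn": [0,0,0],"gripper": -0.3}
  ]
}}

```text
time_s: 32.43
position: [0.4636, 0.25, 0.2377]
tool_rot: [[0.979, -0.19, -0.075], [-0.204, -0.886, -0.416], [0.012, 0.423, -0.906]]
ft_force: [0.9, 0.5, 1.0]
grip_width: 0.0297
```

```bash
python3 look.py pics/top4.png
```

```text
32.4333 [ 24.6  27.8  70.3 -20.5  96.4  36.8] [0.9 0.5 1. ] 0.029734851614790135
normal [0.07799187 0.4120495  0.90781742] expected [0.07797709 0.41536221 0.90630779] n height med 0.006925407897938579 tilt err rad 0.00358631798865152 x,y range [-0.1931  0.0054] [-0.0779  0.0801]
low_far 108 mean [-0.1359  0.0553] rect c [-136.    55.8] [38.2 10.3] turn 1.566
low_near 110 mean [-0.1357 -0.0541] rect c [-137.3  -53.7] [39.5 10.4] turn 1.547
high_far 125 mean [-0.0261  0.0555] rect c [-27.3  56. ] [10.2 38.7] turn 1.578
high_near 129 mean [-0.0265 -0.0541] rect c [-27.4 -54. ] [10.1 40.3] turn 1.572
```

View pics/top4.png

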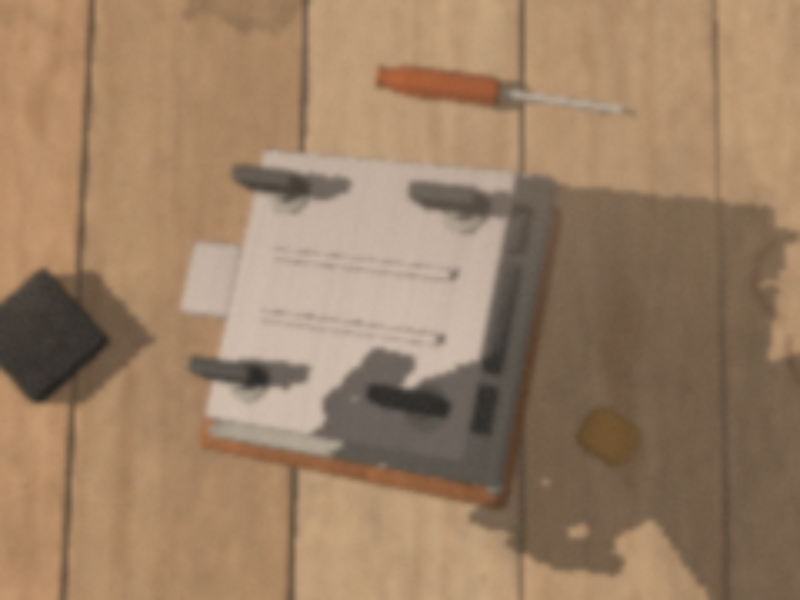

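All four bars point up the slope, at 1.55–1.58 rad. The cover is shut, about 0.004 rad, the block, screwdriver and wax are where they were, and the arm is clear. I'll hand in.

```bash
python3 -c "
from rig import order;print(order.close_job())"
```

```text
the job is handed in; nothing more can be done
None
```

The job is done and handed in at about 32.5 s of the 72 s allowed; no verdict was reported. I pushed the cover shut by its tab. I then turned the latches in the order low far, high near, low near, high far, first to about 0.84 rad each and then home in the same order.

**After the first pass:** the top camera showed all four latches at 0.83–0.85 rad and the cover about 0.003 rad from shut.

**Last check before handing in:** the top camera showed the latches at 1.57 (low far), 1.55 (low near), 1.58 (high far) and 1.57 rad (high near), against the 1.38 needed. The cover was about 0.004 rad from shut. The block, screwdriver and wax looked unmoved, though I judged that by eye and did not measure it. The arm was clear of everything.

**Two things went wrong on the way:**
- **Low near latch:** my first grip closed on the wide base of the stem, at 22 mm instead of about 11 mm. I opened, rose 6 mm and gripped again.
- **Cover reading:** after the low far latch's first turn, one partly hidden view read the cover at 0.04 rad. Every clear view before and after read 0.002–0.004 rad.

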